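# Fit out the pit power box

### The job

Fit out the pit power box: stand the ceramic fuse in the neck of its screw holder, set the cap over it on the neck, turn the cap backward as far as it takes to drop into the start of its thread, then screw it forward until it is fully home. Drop every relay that is on the table into a socket of the relay base, one to a socket and right down, and swing the locking lever of each filled socket fully shut over its relay. Leave the spray can, the tape and the wrench where they are.

Things in the scene. Friction and masses are not known exactly. Their poses are not given: they have to be found in the camera images.
- fuse_center (a point): white ceramic cartridge fuse standing upright on the table, 26 mm in diameter, 54 high, ends tapered over 5 mm, 70 g. This point is its centre, 27 mm up; z up.
- cap_center (a point): black plastic screw cap of the fuse holder, a round ribbed cylinder 55 mm in diameter and 47 high, open below, 90 g, standing mouth down on the table. This point is its centre, 23.5 mm above its lower edge; z up. Inside its lower edge are three lugs, 120 degrees apart. A shoulder inside stops on the rim of the neck; the fuse stands up into the cap.
- neck_rim (a point): centre of the mouth of the fuse holder's round neck, 50 mm above the table; z up. The holder is a grey base 90 x 90 x 25 mm fixed to the table, with a white ceramic neck. The bore is 28.4 mm in diameter, 34 mm deep: the seated fuse stands 20 mm out of it, its centre 7 mm below this point. The cap goes over the neck; fully home, its centre is 2.5 mm above this point.
- thread_top (a point): on the neck's axis, 42 mm above the table, at the flat top of the thread outside the neck (neck 39 mm in diameter, bevelled at the rim; 47 mm over the thread; centre the cap to 2 mm). A cap set on it rests there with its lugs, its centre 23.5 mm above this point, and can not yet be screwed down: forward it soon runs against stops.
- thread_start (a point): on the neck's axis, 34.5 mm above the table. Turned backward (counter-clockwise from above) by at most 120 degrees, the cap's lugs reach three entry gaps with a stop behind each; unless held up, it drops 7.5 mm by its weight, its centre then 23.5 mm above this point. From there screw it clockwise: 65 to 110 degrees, sinking 30 mm per full turn, bring it home.
- relay_1_center (a point): plug-in relay, a white upright block with black foot, 34 x 34 mm and 40 high (the lowest 4 mm is a 32 x 32 mm foot), 80 g, standing on the table. This point is its centre, 20 mm up; z up, x and y square to its sides. None if this relay is absent.
- relay_2_center (a point): plug-in relay, a white upright block with black foot, 34 x 34 mm and 40 high (the lowest 4 mm is a 32 x 32 mm foot), 80 g, standing on the table. This point is its centre, 20 mm up; z up, x and y square to its sides. None if this relay is absent.
- relay_3_center (a point): plug-in relay, a white upright block with black foot, 34 x 34 mm and 40 high (the lowest 4 mm is a 32 x 32 mm foot), 80 g, standing on the table. This point is its centre, 20 mm up; z up, x and y square to its sides. None if this relay is absent.
- socket_1 (a point): centre of the mouth of the left-hand (+y end) socket of the relay base, a fixed grey block 88 x 230 x 30 mm; the mouth is 30 mm above the table. Pocket 38 x 38 mm, 18 mm deep; a seated relay stands 22 mm out of it, its centre 2 mm above this point. z up, x towards the lever's post 34 mm away, y along the row. Any quarter turn of the relay will do; fingers have room on its y sides.
- lever_1 (a joint): angle of the locking lever of socket_1: 0 = shut, arm lying over the relay; grows to 1.95 as it swings open, clockwise from above; it stays where it is left (light friction). A flat steel arm, 44 mm long, turns level about an upright post, underside 54.5 mm above the table, 2.5 mm over a seated relay.
- lever_1_peg (a point): upright black finger peg at the end of the lever of socket_1, 12 mm in diameter, free above the arm from 61.5 to 84.5 mm over the table; this point is 72.5 mm over the table on the peg's axis, 40 mm from the hinge.
- lever_1_hinge (a point): upright hinge axis of the lever of socket_1, 58.5 mm above the table.
- socket_2 (a point): centre of the mouth of the middle socket of the relay base, a fixed grey block 88 x 230 x 30 mm; the mouth is 30 mm above the table. Pocket 38 x 38 mm, 18 mm deep; a seated relay stands 22 mm out of it, its centre 2 mm above this point. z up, x towards the lever's post 34 mm away, y along the row. Any quarter turn of the relay will do; fingers have room on its y sides.
- lever_2 (a joint): angle of the locking lever of socket_2: 0 = shut, arm lying over the relay; grows to 1.95 as it swings open, clockwise from above; it stays where it is left (light friction). A flat steel arm, 44 mm long, turns level about an upright post, underside 54.5 mm above the table, 2.5 mm over a seated relay.
- lever_2_peg (a point): upright black finger peg at the end of the lever of socket_2, 12 mm in diameter, free above the arm from 61.5 to 84.5 mm over the table; this point is 72.5 mm over the table on the peg's axis, 40 mm from the hinge.
- lever_2_hinge (a point): upright hinge axis of the lever of socket_2, 58.5 mm above the table.
- socket_3 (a point): centre of the mouth of the right-hand (-y end) socket of the relay base, a fixed grey block 88 x 230 x 30 mm; the mouth is 30 mm above the table. Pocket 38 x 38 mm, 18 mm deep; a seated relay stands 22 mm out of it, its centre 2 mm above this point. z up, x towards the lever's post 34 mm away, y along the row. Any quarter turn of the relay will do; fingers have room on its y sides.
- lever_3 (a joint): angle of the locking lever of socket_3: 0 = shut, arm lying over the relay; grows to 1.95 as it swings open, clockwise from above; it stays where it is left (light friction). A flat steel arm, 44 mm long, turns level about an upright post, underside 54.5 mm above the table, 2.5 mm over a seated relay.
- lever_3_peg (a point): upright black finger peg at the end of the lever of socket_3, 12 mm in diameter, free above the arm from 61.5 to 84.5 mm over the table; this point is 72.5 mm over the table on the peg's axis, 40 mm from the hinge.
- lever_3_hinge (a point): upright hinge axis of the lever of socket_3, 58.5 mm above the table.
- spray_can: bystander: spray can standing behind the work, 60 mm across, 170 high; origin under its centre.
- tape_roll: bystander: roll of grey tape lying flat, 90 mm across, 25 high; origin under its centre.
- wrench: bystander: steel wrench lying on the table; origin under its middle.
Things that resemble listed ones, but are neither listed nor needed, are in the scene too. Leave any orange look-alike of the part that bears relay_1_center alone.

How it is judged (in metres and radians):
On the way, in this order (a step that is already met when the one before it is completed fails the run):
1. the fuse stands in the bore of the holder (horizontal distance between fuse_center and neck_rim below 0.004 m and z of fuse_center in the frame of neck_rim below -0.004 m and angle between fuse_center's own z axis and vertical below 0.15 rad), for 0.2 s.
2. the cap, over the fuse, has dropped into the start of its thread (all of step 1 and horizontal distance between cap_center and neck_rim below 0.004 m and angle between cap_center's own z axis and vertical below 0.1 rad and z of cap_center in the frame of neck_rim between 0.0056 and 0.0108 m), for 0.2 s.
3. the cap is screwed fully home (horizontal distance between cap_center and neck_rim below 0.004 m and angle between cap_center's own z axis and vertical below 0.1 rad and z of cap_center in the frame of neck_rim below 0.005 m), for 0.2 s.
At the end, for the whole second after the job is handed in: The fuse stands in the bore, the cap is on the neck, upright and within 2.5 mm of fully home; every relay present is right down in a socket (upright, within 5 mm of its centre, bottom within 3 mm) whose lever is within 0.15 rad of shut; nothing moves (all of step 1 and all of step 3 and ((horizontal distance between relay_1_center and socket_1 below 0.005 m and z of relay_1_center in the frame of socket_1 below 0.005 m and angle between relay_1_center's own z axis and vertical below 0.1 rad and value of joint lever_1 below 0.15 rad) or (horizontal distance between relay_1_center and socket_2 below 0.005 m and z of relay_1_center in the frame of socket_2 below 0.005 m and angle between relay_1_center's own z axis and vertical below 0.1 rad and value of joint lever_2 below 0.15 rad) or (horizontal distance between relay_1_center and socket_3 below 0.005 m and z of relay_1_center in the frame of socket_3 below 0.005 m and angle between relay_1_center's own z axis and vertical below 0.1 rad and value of joint lever_3 below 0.15 rad)) and ((horizontal distance between relay_2_center and socket_1 below 0.005 m and z of relay_2_center in the frame of socket_1 below 0.005 m and angle between relay_2_center's own z axis and vertical below 0.1 rad and value of joint lever_1 below 0.15 rad) or (horizontal distance between relay_2_center and socket_2 below 0.005 m and z of relay_2_center in the frame of socket_2 below 0.005 m and angle between relay_2_center's own z axis and vertical below 0.1 rad and value of joint lever_2 below 0.15 rad) or (horizontal distance between relay_2_center and socket_3 below 0.005 m and z of relay_2_center in the frame of socket_3 below 0.005 m and angle between relay_2_center's own z axis and vertical below 0.1 rad and value of joint lever_3 below 0.15 rad)) and ((horizontal distance between relay_3_center and socket_1 below 0.005 m and z of relay_3_center in the frame of socket_1 below 0.005 m and angle between relay_3_center's own z axis and vertical below 0.1 rad and value of joint lever_1 below 0.15 rad) or (horizontal distance between relay_3_center and socket_2 below 0.005 m and z of relay_3_center in the frame of socket_2 below 0.005 m and angle between relay_3_center's own z axis and vertical below 0.1 rad and value of joint lever_2 below 0.15 rad) or (horizontal distance between relay_3_center and socket_3 below 0.005 m and z of relay_3_center in the frame of socket_3 below 0.005 m and angle between relay_3_center's own z axis and vertical below 0.1 rad and value of joint lever_3 below 0.15 rad)) and linear speed of each of relay_1, relay_2, relay_3, cap, fuse below 0.02 m/s); the robot touches nothing.
It fails at once if the spray can is moved by more than 25 mm (distance of spray_can from where it was at the start of the episode above 0.025 m).
It fails at once if the tape roll is moved by more than 25 mm (distance of tape_roll from where it was at the start of the episode above 0.025 m).
It fails at once if the wrench is moved by more than 25 mm (distance of wrench from where it was at the start of the episode above 0.025 m).
Of relay_1, relay_2, relay_3 only 2 to 3 are there at a start; the rules pass over those that are not, and their reading is None.
At some moment in a run one of relay_1, relay_2, relay_3 may be knocked a few centimetres aside while the robot is not near it.
It also fails if it takes over 210 s, if anything falls off the work surface, if the arm or the gripper's body presses on something with over 40 N, if the wrist force passes 120 N, or if a joint passes its speed limit or range.

### The arm

A 7-joint arm with a two-finger parallel gripper is mounted at the origin on the work surface. World frame = base frame: x ahead of the robot, y to its left, z up, the work surface at z = 0. Lengths are in m, angles in degrees, forces in N, time in s.
With the tool pointing down it reaches from about 0.425 to 1.025 m from the base axis. Payload 3.6 kg.
Tool frame: the origin (TCP) lies on the mounting face of the last link; the fingertips stand bot.tips_ahead ahead of it and the grasp point (between the pads) lies 155 mm ahead of it (bot.tips_ahead is the distance from the TCP to the fingertips, in m); z points along the fingers, x is the direction in which the jaws open and shut, and the axes are right-handed (so a half turn about z gives the same grasp; the last joint's range is limited). The gripper opens to 85 mm and grips with 20 to 120 N. Pads are 22 mm wide; open, the fingers measure 114 mm over their backs; the gripper's body (76 mm by 85 mm) begins 54 mm behind the grasp point. The pads swing forward as they close: fully open they stand 13 mm farther back than shut.
Start: joints at [-71.82, 33.873, 2.773, 92.16, -1.908, 54.013, -1.931], TCP at [0.29, 0.665, 0.405] pointing down, gripper open.
Joint ranges: [-153.93, 153.93], [-27.13, 128.08], [-72.61, 78.16], [10.71, 143.7], [-87.88, 267.88], [4.46, 118.87], [-176.78, 176.78]. Speed limits (degrees/s): [147.25, 147.25, 180, 180, 180, 180, 180].

### API

Orientations are given as [roll, pitch, yaw] about the fixed x, y, z axes, in that order (R = Rz(yaw) Ry(pitch) Rx(roll)).
In Python, from station import bot, optics, models gives the robot as it stands.
- The arm moves only by the tool drive_tool, never from a script. Its argument "commands" is a list of rows, each a list of 5 numbers: the shift along the tool's x, y, z in cm, then the turn about the tool's z in rad, then the opening in per cent of the stroke, from 0 (shut) to 100 (fully open). A call has 1 to 8 rows; each row is the pose to reach, as a shift and turn from the pose measured when the call began, along the tool's axes at that moment; what a row does not reach only later rows make up. A row lasts 1/10 s, in which the tool goes at most 50 mm and 8.59 degrees, less where a joint would pass 70% of its speed; a pose out of reach is approached as far as the arm can. A call with a gripper value outside its range is refused whole. The fingers move at their own pace and stop on an object; "squeeze" is the grip in N (left out, the last holds). Time passes only in rows, so rows that repeat a pose let the fingers close. It gives the time, the measured TCP pose, the force and the opening at its end, in the units of the state.
- bot.get_obs(): the state, without advancing time (a new reading comes with each control period).
- optics.get_image(name): name is "scene" or "top" or "wrist"; returns (picture, depth): 420x560x3 uint8, blue, green, red; 420x560 float32, m along the optical axis (not along the pixel's ray), 0 where there is no reading.
- optics.camera_model(name): a dict with "fx", "fy", "cx", "cy" (pixels), "rvec" (rotation vector, rad) and "tvec" (3), from world to camera coordinates, as OpenCV has them; the wrist camera has in their place "mount" (4x4, takes a point from camera to tool coordinates, whose origin is the TCP and whose axes are the tool frame's). Camera axes: x right, y down, z forward; pixel columns grow to the right and rows downward; lengths in m; the calibration is good to about 2 mm. A picture is of the moment at which its call begins: read the wrist's pose just before it. camera_model takes no time and is no camera call.
- bot.sign_off(): hands the job in, once; it reports no verdict.
Trained networks look in the newest picture that a camera, given by its name, has taken for a name from the list of things; names that differ only in an ending like _2 or _b are one class to them, and where a whole thing is asked for, a point or a joint stands for the part that bears it (a point fixed in the world has none). Each returns a list of dicts, best first, with "p" (0 to 1); they miss things now and then, are a little off and sometimes report something else, mostly with a low value. They report only what shows in the picture. A call takes as long as a camera call. They do not tell look-alikes from the thing itself.
- models.regions_of(label, camera): "pixels" (420x560 bool, what is visible of it).
- models.spot_point(label, camera): "xyz" ([x, y, z] in m, in world coordinates, good to about 4 mm: a listed point, or the origin of a listed thing).
The state is a dict: "time_s": time; "joint_positions": joint angles; "qd": joint speeds; "joint_torque": joint torques, N m; "ee_pos": TCP position; "orientation": TCP orientation; "ft_force": force on the tool from outside, world axes, zero at the start; "torque": the same for the moment, N m; "grip_width": finger opening in m.
Only numpy, scipy, OpenCV 4.12 (cv2) and the standard library are available. Lean on these libraries where they do the work, as an engineer would, in place of code of your own. Each camera call takes 0.05 s, during which the arm holds its last target. There are 200 camera calls.

## Working session

There is one attempt and no reset: what is moved stays moved. The work goes in short steps, Python scripts to look and compute and a tool call to move; the robot and the scene stay as the last step left them, time stands still between calls to the robot, and variables do not carry over. Pictures are saved under pics/ and viewed, on a budget of 14 in all, crops included, one or two more only if the job needs it, and the job is handed in when it is done.

Besides the shell and the picture viewer there is one more tool, called as name(argument=value, ...), one argument or row to a line, values as JSON. drive_tool: Moves the arm, as the interface text tells. Its arguments: {"type":"object","properties":{"commands":{"type":"array","items":{"type":"array","items":{"type":"number"}}},"squeeze":{"type":"number"}},"required":["commands"]}

```bash
ls; mkdir -p pics
cat > h.py <<'E'
import numpy as np, cv2
from station import bot, optics, models
from scipy.spatial.transform import Rotation as R
def cam(name):
    """K params and camera->world 4x4"""
    m=optics.camera_model(name)
    T=np.eye(4)
    if 'mount' in m:
        o=bot.get_obs(); W=np.eye(4)
        W[:3,:3]=R.from_euler('xyz',o['orientation'],degrees=True).as_matrix(); W[:3,3]=o['ee_pos']
        T=W@np.array(m['mount'])
    else:
        Rm=cv2.Rodrigues(np.array(m['rvec'],float))[0]
        T[:3,:3]=Rm.T; T[:3,3]=-Rm.T@np.array(m['tvec'],float).ravel()
    return m,T
def grab(name,save=None):
    m,T=cam(name); im,d=optics.get_image(name)
    if save: cv2.imwrite('pics/'+save,im)
    v,u=np.mgrid[:d.shape[0],:d.shape[1]]
    P=np.stack([(u-m['cx'])/m['fx']*d,(v-m['cy'])/m['fy']*d,d],-1)@T[:3,:3].T+T[:3,3]
    P[d==0]=np.nan
    return im,d,P
def st():
    o=bot.get_obs(); print(round(o['time_s'],2),np.round(o['ee_pos'],4),np.round(o['orientation'],2),np.round(o['ft_force'],1),round(o['grip_width'],4))
    return o
def pix(name,X):
    m,T=cam(name); c=np.linalg.inv(T)@np.append(X,1)
    return c[0]/c[2]*m['fx']+m['cx'],c[1]/c[2]*m['fy']+m['cy']
def mv(X,yaw=None):
    """tool shift (cm) and turn (rad) to bring the grasp point to X with tool yaw (deg)"""
    o=bot.get_obs(); M=R.from_euler('xyz',o['orientation'],degrees=True).as_matrix()
    g=np.array(o['ee_pos'])+0.155*M[:,2]
    s=M.T@(np.array(X)-g)*100
    t=0
    if yaw is not None:
        # tool down: turning +t about tool z lowers world yaw of x axis
        cur=np.degrees(np.arctan2(M[1,0],M[0,0])); t=-((yaw-cur+90)%180-90)
    print('shift cm',np.round(s,2),'turn rad',round(np.radians(t),3))
E
python3 - <<'E'
from h import *
o=st(); print(bot.tips_ahead,o['ee_pos'])
for c in ('scene','top'):
    im,d,P=grab(c,c+'0.png')
    print(c,cam(c)[1].round(3).tolist(),cam(c)[0]['fx'])
    for l in ('fuse_center','cap_center','neck_rim','relay_1_center','socket_1','lever_1_peg','lever_1_hinge','spray_can','tape_roll','wrench'):
        print(l,[(np.round(r['xyz'],3).tolist(),round(r['p'],2)) for r in models.spot_point(l,c)])
a=cv2.imread('pics/scene0.png');b=cv2.imread('pics/top0.png')
E
```

```text
pics
0.0 [0.2893 0.6643 0.4035] [1.7999e+02 1.3000e-01 6.6470e+01] [ 0.2  0.1 -0.3] 0.085
0.1734 [0.28931798 0.66429676 0.40352596]
scene [[-0.817, 0.349, -0.46, 0.982], [0.577, 0.498, -0.647, 0.466], [0.003, -0.794, -0.608, 0.604], [0.0, 0.0, 0.0, 1.0]] 378.87442507927005
fuse_center [([0.48, 0.009, 0.024], 0.71), ([0.591, -0.191, 0.034], 0.24)]
cap_center [([0.475, 0.282, 0.023], 0.98)]
neck_rim [([0.476, 0.28, 0.025], 0.25)]
relay_1_center [([0.481, 0.144, 0.023], 0.84), ([0.417, 0.2, 0.022], 0.72)]
socket_1 [([0.627, 0.253, 0.03], 0.8), ([0.619, 0.177, 0.029], 0.66), ([0.631, 0.097, 0.06], 0.32)]
lever_1_peg [([0.669, 0.281, 0.07], 0.7), ([0.627, 0.249, 0.03], 0.47)]
lever_1_hinge [([0.664, 0.244, 0.058], 0.58)]
spray_can [([0.765, 0.022, -0.001], 0.66)]
tape_roll [([0.588, -0.436, -0.002], 0.63)]
wrench [([0.751, -0.194, 0.001], 0.58)]
top [[0.006, -0.981, 0.196, 0.424], [-1.0, -0.009, -0.013, -0.066], [0.014, -0.196, -0.98, 1.031], [0.0, 0.0, 0.0, 1.0]] 405.0198740722607
fuse_center [([0.484, 0.008, 0.031], 0.68)]
cap_center [([0.477, 0.283, 0.018], 0.9)]
neck_rim [([0.591, -0.185, 0.051], 0.89), ([0.669, 0.282, 0.072], 0.73)]
relay_1_center [([0.412, 0.198, 0.018], 0.71), ([0.482, 0.141, 0.022], 0.64), ([0.47, -0.146, 0.022], 0.26)]
socket_1 [([0.63, 0.245, 0.028], 0.94), ([0.619, 0.174, 0.032], 0.86), ([0.603, 0.099, 0.029], 0.8)]
lever_1_peg [([0.671, 0.28, 0.072], 0.43)]
lever_1_hinge [([0.668, 0.245, 0.059], 0.89), ([0.631, 0.25, 0.032], 0.44), ([0.767, 0.024, -0.0], 0.44)]
spray_can []
tape_roll [([0.591, -0.429, 0.002], 0.58)]
wrench [([0.753, -0.192, -0.0], 0.71), ([0.45, -0.286, 0.02], 0.49)]
```

View pics/top0.png

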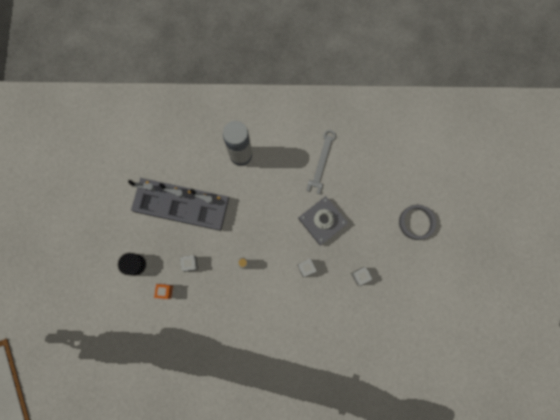

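View pics/scene0.png

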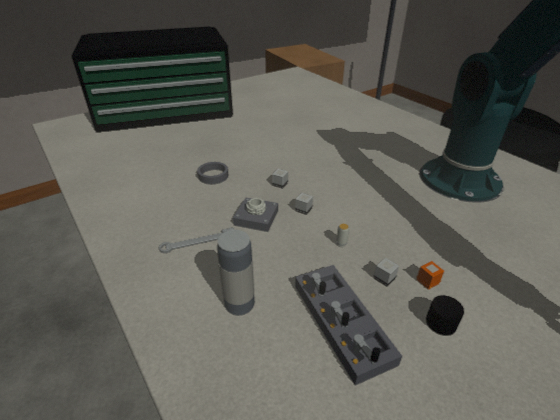

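Top view: relay base at (180,203), cap (131,264), orange look-alike (163,291), relays at (189,263), (307,267), (362,276), fuse (242,263), holder (325,220). So three relays are present. The scene view shows all three levers open. I'll go above the fuse first.

Run:
```python
from h import *
print(np.round(optics.camera_model('wrist')['mount'],3).tolist(),optics.camera_model('wrist')['fx'])
mv([0.483,0.008,0.16],30)
```

```text
[[1.0, -0.001, -0.0, 0.0], [0.001, 0.946, 0.325, -0.085], [0.0, -0.325, 0.946, 0.03], [0.0, 0.0, 0.0, 1.0]] 323.8653018484901
shift cm [-52.48  43.96   8.97] turn rad 0.636
```

drive_tool(
  commands=[
    [-7, 6, 0, 0.1, 100],
    [-14, 11.7, 0, 0.2, 100],
    [-21, 17.6, 0, 0.3, 100],
    [-28, 23.5, 2, 0.4, 100],
    [-35, 29.3, 4, 0.5, 100],
    [-42, 35.2, 6, 0.636, 100],
    [-49, 41, 8, 0.636, 100],
    [-52.48, 43.96, 8.97, 0.636, 100],
  ],
)

```text
time_s: 1.9
ee_pos: [0.4021, 0.2822, 0.3677]
orientation: [-180.0, -0.1, 30.1]
ft_force: [0.7, 1.0, 0.4]
grip_width: 0.0856
```

Run:
```python
from h import *
st(); mv([0.483,0.008,0.16],30)
```

```text
1.9 [0.4021 0.2822 0.3677] [-1.800e+02 -9.000e-02  3.006e+01] [0.7 1.  0.4] 0.0856
shift cm [-6.77 27.78  5.26] turn rad 0.001
```

drive_tool(
  commands=[
    [-6.8, 27.8, 5.2, 0, 100],
    [-6.8, 27.8, 5.2, 0, 100],
    [-6.8, 27.8, 5.2, 0, 100],
    [-6.8, 27.8, 5.2, 0, 100],
    [-6.8, 27.8, 5.2, 0, 100],
    [-6.8, 27.8, 5.2, 0, 100],
    [-6.8, 27.8, 5.2, 0, 100],
    [-6.8, 27.8, 5.2, 0, 100],
  ],
)

```text
time_s: 2.7
ee_pos: [0.4829, 0.0062, 0.3156]
orientation: [180.0, -0.1, 29.9]
ft_force: [0.2, 0.6, -0.4]
grip_width: 0.085
```

```bash
cat >> h.py <<'E'
def zc(P,xy,r,z0,z1):
    """points within r of xy and with z between, their min-circle centre, median and mean z"""
    m=(np.hypot(P[...,0]-xy[0],P[...,1]-xy[1])<r)&(P[...,2]>z0)&(P[...,2]<z1)
    p=P[m]
    if len(p)<10: print('few',len(p)); return
    c,rad=cv2.minEnclosingCircle(p[:,:2].astype(np.float32).reshape(-1,1,2))
    print('n',len(p),'circ',np.round(c,4),round(rad,4),'mean',p.mean(0).round(4),'bbox',np.percentile(p,2,0).round(4)[:2],np.percentile(p,98,0).round(4))
    return p
E
python3 - <<'E'
from h import *
st(); im,d,P=grab('wrist','w1.png')
for r in models.spot_point('fuse_center','wrist'): print(r)
zc(P,[0.483,0.008],0.04,0.048,0.062)
E
```

```text
2.7 [0.4829 0.0062 0.3156] [ 1.800e+02 -9.000e-02  2.986e+01] [ 0.2  0.6 -0.4] 0.085
{'xyz': [0.4778, 0.0106, 0.0259], 'p': 0.79}
n 834 circ [0.4795 0.01  ] 0.013 mean [0.4786 0.0114 0.0539] bbox [ 4.678e-01 -4.000e-04] [0.4904 0.0219 0.0563]
```

View pics/w1.png

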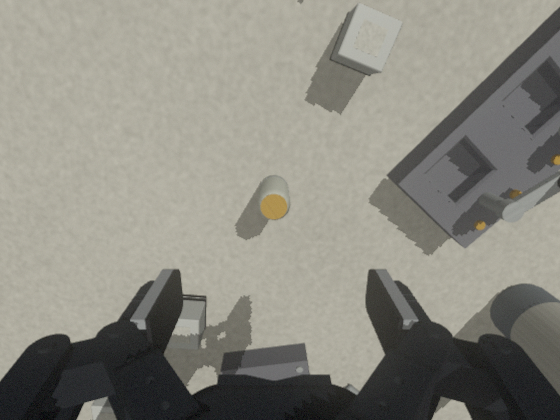

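Run:
```python
from h import *
mv([0.4793,0.0105,0.053],30)
```

```text
shift cm [-0.24 -0.3  10.77] turn rad 0.003
```

drive_tool(
  commands=[
    [-0.2, -0.3, 5, 0, 100],
    [-0.2, -0.3, 8, 0, 100],
    [-0.2, -0.3, 10.7, 0, 100],
    [-0.2, -0.3, 10.7, 0, 100],
    [-0.2, -0.3, 10.7, 0, 10],
    [-0.2, -0.3, 10.7, 0, 10],
    [-0.2, -0.3, 10.7, 0, 10],
    [-0.2, -0.3, 10.7, 0, 10],
  ],
  squeeze=40,
)

```text
time_s: 3.6
ee_pos: [0.4798, 0.0106, 0.2099]
orientation: [180.0, -0.2, 30.2]
ft_force: [0.7, 0.8, 0.2]
grip_width: 0.0278
```

drive_tool(
  commands=[
    [0, 0, 0, 0, 10],
    [0, 0, 0, 0, 10],
    [0, 0, -5, 0, 10],
    [0, 0, -9, 0, 10],
    [0, 0, -9, 0, 10],
    [0, 0, -9, 0, 10],
  ],
)

```text
time_s: 4.2
ee_pos: [0.4795, 0.0105, 0.3006]
orientation: [179.9, -0.3, 30.2]
ft_force: [-0.7, 0.1, -0.7]
grip_width: 0.024
```

Run:
```python
from h import *
st(); mv([0.591,-0.187,0.20],30)
im,d,P=grab('top')
zc(P,[0.591,-0.187],0.03,0.045,0.056)
im,d,P=grab('scene')
zc(P,[0.591,-0.187],0.03,0.045,0.056)
```

```text
4.2 [0.4795 0.0105 0.3006] [179.95  -0.34  30.18] [-0.7  0.1 -0.7] 0.024
shift cm [-0.35 22.67 -5.42] turn rad 0.003
n 92 circ [ 0.5926 -0.1909] 0.0232 mean [ 0.5912 -0.1906  0.0478] bbox [ 0.5714 -0.2102] [ 0.6091 -0.173   0.0518]
n 95 circ [ 0.593  -0.1869] 0.0237 mean [ 0.5938 -0.1859  0.0486] bbox [ 0.572  -0.2043] [ 0.6111 -0.1686  0.052 ]
```

drive_tool(
  commands=[
    [-0.3, 5, -3, 0, 10],
    [-0.3, 10, -3, 0, 10],
    [-0.3, 15, -3, 0, 10],
    [-0.3, 20, -3, 0, 10],
    [-0.3, 25, -2, 0, 10],
    [-0.3, 27.2, -1, 0, 10],
    [-0.3, 27.2, -1, 0, 10],
    [-0.3, 27.2, -1, 0, 10],
  ],
)

```text
time_s: 5.1
ee_pos: [0.612, -0.2264, 0.3065]
orientation: [-179.7, 0.0, 30.1]
ft_force: [0.5, 0.0, -0.5]
grip_width: 0.0239
```

Run:
```python
from h import *
st(); im,d,P=grab('wrist','w2.png')
print(models.spot_point('neck_rim','wrist')); print(models.spot_point('fuse_center','wrist'))
p=zc(P,[0.592,-0.188],0.035,0.046,0.056)
zc(P,[0.592,-0.188],0.035,0.038,0.0455)
```

```text
5.1 [ 0.612  -0.2264  0.3065] [-1.7974e+02  4.0000e-02  3.0090e+01] [ 0.5  0.  -0.5] 0.0239
[{'xyz': [0.5905, -0.188, 0.0513], 'p': 0.97}]
[{'xyz': [0.6117, -0.2274, 0.1266], 'p': 0.82}]
n 1183 circ [ 0.5894 -0.1891] 0.0235 mean [ 0.5886 -0.1876  0.0495] bbox [ 0.5697 -0.2072] [ 0.607  -0.1701  0.052 ]
n 877 circ [ 0.5893 -0.1889] 0.0238 mean [ 0.5884 -0.1878  0.0427] bbox [ 0.5675 -0.2113] [ 0.6117 -0.1663  0.0449]
```

View pics/w2.png

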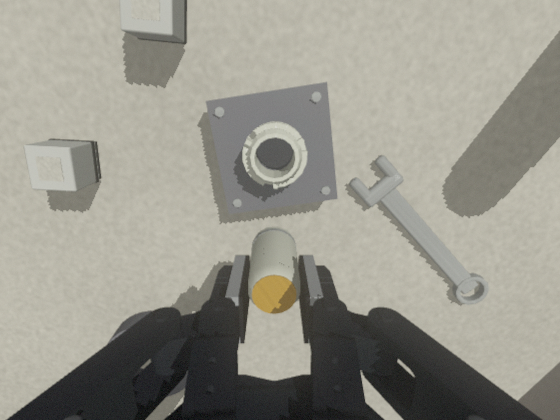

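The fuse is upright in the jaws (275,293), and the neck is at (275,153), straight ahead along tool y.

Run:
```python
from h import *
im,d,P=grab('wrist')
b=im.astype(int); org=(b[...,2]>140)&(b[...,0]<90)&(b[...,2]-b[...,0]>80)
org[:250]=False; q=P[org]; q=q[~np.isnan(q[:,0])]
c,r=cv2.minEnclosingCircle(q[:,:2].astype(np.float32).reshape(-1,1,2)); print('fuse top',len(q),c,r,np.median(q,0))
# bore: ellipse of dark hole, intersect rays with z=0.05
g=cv2.cvtColor(im,cv2.COLOR_BGR2GRAY)[110:200,225:325]
k=(g<75).astype(np.uint8); n,l,s,ce=cv2.connectedComponentsWithStats(k); i=l[43,50]; print(s[i],ce[i]+[225,110])
m=(P[...,2]>0.047)&(P[...,2]<0.053)&(np.hypot(P[...,0]-.589,P[...,1]+.189)<.03)
p=P[m]
f=np.linalg.lstsq(np.c_[2*p[:,:2],np.ones(len(p))],(p[:,:2]**2).sum(1),rcond=None)[0]; print('rim fit',f[:2],np.sqrt(f[2]+f[0]**2+f[1]**2))
mv([0.5893,-0.1889,0.125])
```

```text
fuse top 943 (0.6117057204246521, -0.22480501234531403) 0.01028173603117466 [ 0.60975501 -0.22501148  0.15319741]
[   0    0  100   90 8994] [274.50044474 154.49032688]
rim fit [ 0.58907768 -0.18867041] 0.01681809503804948
shift cm [-0.27 -4.18  2.88] turn rad 0.0
```

drive_tool(
  commands=[
    [-0.2, -4.2, 0, 0, 10],
    [-0.2, -4.2, 2, 0, 10],
    [-0.2, -4.2, 4, 0, 10],
    [-0.2, -4.2, 4, 0, 10],
    [-0.2, -4.2, 4, 0, 10],
  ],
)

```text
time_s: 5.8
ee_pos: [0.5896, -0.1882, 0.2691]
orientation: [-179.8, -0.1, 30.4]
ft_force: [0.5, -0.5, -0.4]
grip_width: 0.0239
```

Run:
```python
from h import *
st(); im,d,P=grab('wrist')
cv2.imwrite('pics/w3.png',cv2.resize(im[150:400,150:410],None,fx=2.2,fy=2.2))
```

```text
5.8 [ 0.5896 -0.1882  0.2691] [-1.7983e+02 -1.2000e-01  3.0370e+01] [ 0.5 -0.5 -0.4] 0.0239
```

View pics/w3.png

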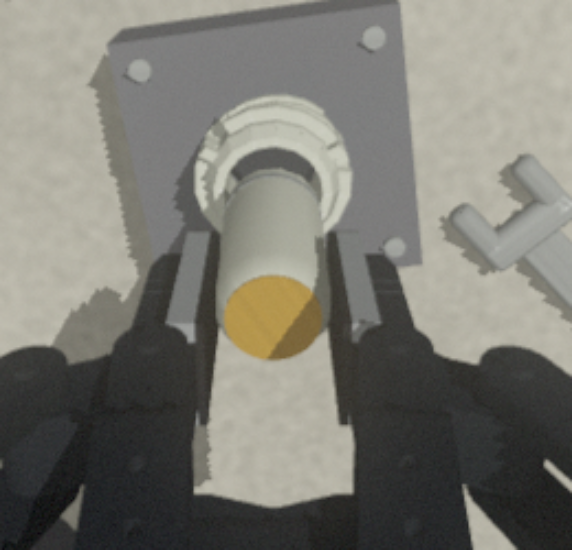

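Fuse axis (272) lines up with the bore (275); descending gently.

drive_tool(
  commands=[
    [0.05, 0, 0.6, 0, 10],
    [0.05, 0, 1.0, 0, 10],
    [0.05, 0, 1.3, 0, 10],
    [0.05, 0, 1.5, 0, 10],
    [0.05, 0, 1.7, 0, 10],
    [0.05, 0, 1.7, 0, 10],
  ],
)

```text
time_s: 6.45
ee_pos: [0.5904, -0.1883, 0.2523]
orientation: [-179.9, -0.2, 30.3]
ft_force: [-0.8, 0.9, -1.1]
grip_width: 0.0238
```

drive_tool(
  commands=[
    [0, 0, 0.4, 0, 10],
    [0, 0, 0.8, 0, 10],
    [0, 0, 1.2, 0, 10],
    [0, 0, 1.6, 0, 10],
    [0, 0, 2.0, 0, 10],
    [0, 0, 2.4, 0, 10],
    [0, 0, 2.4, 0, 10],
  ],
)

```text
time_s: 7.15
ee_pos: [0.5901, -0.1881, 0.2276]
orientation: [-179.8, -0.1, 30.3]
ft_force: [0.2, -0.6, -0.9]
grip_width: 0.0243
```

drive_tool(
  commands=[
    [0, 0, 0.25, 0, 10],
    [0, 0, 0.25, 0, 10],
    [0, 0, 0.25, 0, 60],
    [0, 0, 0.25, 0, 60],
    [0, 0, 0.25, 0, 60],
    [0, 0, -4, 0, 100],
    [0, 0, -9, 0, 100],
    [0, -5, -12, 0, 100],
  ],
)

```text
time_s: 7.95
ee_pos: [0.5715, -0.1569, 0.3477]
orientation: [179.5, -0.5, 29.9]
ft_force: [0.9, -0.7, 0.7]
grip_width: 0.0854
```

Run:
```python
from h import *
st(); im,d,P=grab('wrist')
zc(P,[0.5901,-0.1881],0.02,0.056,0.11)
print(models.spot_point('fuse_center','wrist')[:1])
im,d,P=grab('top')
print(models.spot_point('cap_center','top')[:2])
zc(P,[0.478,0.283],0.05,0.03,0.06)
im,d,P=grab('scene')
zc(P,[0.478,0.283],0.05,0.03,0.06)
mv([0.477,0.283,0.19],90)
```

```text
7.95 [ 0.5715 -0.1569  0.3477] [179.53  -0.46  29.9 ] [ 0.9 -0.7  0.7] 0.0854
n 752 circ [ 0.5897 -0.1885] 0.0132 mean [ 0.5879 -0.1857  0.0685] bbox [ 0.5771 -0.198 ] [ 0.6002 -0.1761  0.0722]
[{'xyz': [0.5927, -0.1902, 0.0445], 'p': 0.93}]
[{'xyz': [0.4788, 0.2874, 0.0221], 'p': 0.87}, {'xyz': [0.6369, 0.0943, 0.0573], 'p': 0.51}]
n 470 circ [0.4788 0.2795] 0.0287 mean [0.4783 0.278  0.0452] bbox [0.4536 0.2529] [0.5029 0.3053 0.0492]
n 822 circ [0.4797 0.2828] 0.0295 mean [0.4846 0.2854 0.0453] bbox [0.4545 0.2589] [0.5065 0.31   0.0497]
shift cm [ 1.405e+01 -4.205e+01 -1.000e-02] turn rad -1.041
```

drive_tool(
  commands=[
    [2.3, -7, 0, 0.15, 100],
    [4.6, -14, 0, 0.3, 100],
    [7, -21, 0, 0.45, 100],
    [9.3, -28, 0, 0.6, 100],
    [11.7, -35, 0, 0.75, 100],
    [14, -42, 0, 0.9, 100],
    [14, -42, 0, 1.05, 100],
    [14, -42, 0, 1.2, 100],
  ],
)

```text
time_s: 9.0
ee_pos: [0.4856, 0.2411, 0.3438]
orientation: [-179.9, 0.0, -38.8]
ft_force: [0.5, 0.3, -0.8]
grip_width: 0.0854
```

Run:
```python
from h import *
o=st(); print(o['joint_positions']); mv([0.478,0.282,0.19],-78)
```

```text
9.0 [0.4856 0.2411 0.3438] [-1.7994e+02  4.0000e-02 -3.8820e+01] [ 0.5  0.3 -0.8] 0.0854
[-55.4393469   29.28437495  33.4348364  119.79307565 -26.05451867
  38.03077376 -43.26833154]
shift cm [-3.15 -2.7  -0.12] turn rad 0.684
```

drive_tool(
  commands=[
    [-3.15, -2.7, 0, 0.15, 100],
    [-3.15, -2.7, 0, 0.3, 100],
    [-3.15, -2.7, 0, 0.45, 100],
    [-3.15, -2.7, 0, 0.6, 100],
    [-3.15, -2.7, 0, 0.684, 100],
    [-3.15, -2.7, 0, 0.684, 100],
  ],
)

```text
time_s: 9.6
ee_pos: [0.4784, 0.2816, 0.3426]
orientation: [180.0, -0.1, -78.0]
ft_force: [0.7, -0.8, -0.5]
grip_width: 0.0854
```

Run:
```python
from h import *
o=st(); print(np.round(o['joint_positions'],1)); im,d,P=grab('wrist')
zc(P,[0.478,0.282],0.04,0.043,0.055); print(models.spot_point('cap_center','wrist')[:1])
mv([0.478,0.282,0.035],-78)
```

```text
9.6 [0.4784 0.2816 0.3426] [ 1.7997e+02 -1.0000e-01 -7.8050e+01] [ 0.7 -0.8 -0.5] 0.0854
[-66.4  33.7  44.8 118.5 -35.5  42.1 -76.9]
n 3179 circ [0.4764 0.2826] 0.0283 mean [0.4774 0.283  0.0479] bbox [0.4516 0.2581] [0.502  0.3076 0.0493]
[{'xyz': [0.4818, 0.2866, 0.023], 'p': 0.75}]
shift cm [-0.08  0.02 15.3 ] turn rad 0.001
```

drive_tool(
  commands=[
    [-0.15, 0.1, 5, 0, 100],
    [-0.15, 0.1, 10, 0, 100],
    [-0.15, 0.1, 13, 0, 100],
    [-0.15, 0.1, 15.3, 0, 100],
    [-0.15, 0.1, 15.3, 0, 100],
    [-0.15, 0.1, 15.3, 0, 50],
    [-0.15, 0.1, 15.3, 0, 50],
    [-0.15, 0.1, 15.3, 0, 50],
  ],
  squeeze=30,
)

```text
time_s: 10.5
ee_pos: [0.4778, 0.2827, 0.1917]
orientation: [-179.9, 0.0, -77.9]
ft_force: [0.4, -1.5, 3.3]
grip_width: 0.0545
```

drive_tool(
  commands=[
    [0, 0, 0, 0, 40],
    [0, 0, 0, 0, 40],
    [0, 0, 0, 0, 40],
    [0, 0, -5, 0, 40],
    [0, 0, -10, 0, 40],
    [0, 0, -14, 0, 40],
    [0, 0, -14, 0, 40],
  ],
)

```text
time_s: 11.2
ee_pos: [0.4793, 0.2828, 0.3365]
orientation: [-179.3, 0.2, -77.9]
ft_force: [0.6, -0.6, -0.2]
grip_width: 0.0546
```

Run:
```python
from h import *
o=st(); print(np.round(o['joint_positions'],1)); im,d,P=grab('wrist')
g=np.array(o['ee_pos'])-[0,0,.155]
zc(P,g[:2],0.04,g[2]-.01,g[2]+.03)
mv([0.5903,-0.1883,0.18],-78)
```

```text
11.2 [0.4793 0.2828 0.3365] [-179.33    0.19  -77.94] [ 0.6 -0.6 -0.2] 0.0546
[-66.2  34.2  44.5 118.8 -37.   40.8 -75.7]
n 17676 circ [0.4868 0.2844] 0.0393 mean [0.4845 0.2849 0.1921] bbox [0.4556 0.2502] [0.5065 0.3186 0.2065]
shift cm [48.46 -0.98 -0.2 ] turn rad 0.002
```

drive_tool(
  commands=[
    [6, -0.1, 0, 0, 40],
    [12, -0.2, 0, 0, 40],
    [18, -0.4, 0, 0, 40],
    [24, -0.5, 0, 0, 40],
    [30, -0.6, 0, 0, 40],
    [36, -0.8, 0, 0, 40],
    [42, -0.9, 0, 0, 40],
    [48.4, -1, 0, 0, 40],
  ],
)

```text
time_s: 12.05
ee_pos: [0.5697, -0.1078, 0.3314]
orientation: [-179.7, 0.2, -77.9]
ft_force: [0.8, 0.9, -1.0]
grip_width: 0.0547
```

drive_tool(
  commands=[
    [8, 0, 0, 0, 40],
    [8, 0, 0, 0, 40],
    [8, 0, 0, 0, 40],
  ],
)

```text
time_s: 12.35
ee_pos: [0.5855, -0.1921, 0.3301]
orientation: [-179.8, 0.0, -78.4]
ft_force: [0.1, 0.1, -0.8]
grip_width: 0.0548
```

Run:
```python
from h import *
o=st(); im,d,P=grab('wrist','w4.png')
g=np.array(o['ee_pos'])-[0,0,.155]
zc(P,g[:2],0.032,g[2]+.006,g[2]+.016)
r=models.regions_of('cap_center','wrist')
if r:
  p=P[r[0]['pixels']]; p=p[~np.isnan(p[:,0])]; print(r[0]['p'],np.percentile(p,[2,50,98],axis=0).round(4).tolist())
mv([0.5902,-0.1882,0.14],-78)
```

```text
12.35 [ 0.5855 -0.1921  0.3301] [-1.7985e+02  1.0000e-02 -7.8360e+01] [ 0.1  0.1 -0.8] 0.0548
n 12830 circ [ 0.587  -0.1918] 0.0316 mean [ 0.5866 -0.1909  0.1863] bbox [ 0.5598 -0.2174] [ 0.6108 -0.1649  0.1879]
0.71 [[0.5604, -0.2153, 0.1456], [0.5929, -0.1896, 0.1861], [0.6117, -0.1659, 0.1874]]
shift cm [ 0.39 -0.38  3.42] turn rad -0.0
```

View pics/w4.png

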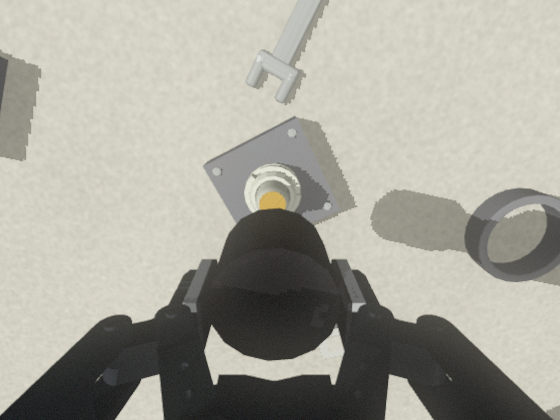

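Run:
```python
from h import *
o=st(); im,d,P=grab('wrist')
g=np.array(o['ee_pos'])-[0,0,.155]
m=(abs(P[...,2]-g[2]-.0115)<.004)&(np.hypot(P[...,0]-g[0],P[...,1]-g[1])<.035)&(im.max(-1)<60)
p=P[m]; L=R.from_euler('xyz',o['orientation'],degrees=True).as_matrix(); q=(p-g)@L
print(len(p),'tool frame',np.percentile(q,[1,50,99],axis=0).round(4).tolist()); 
st(); mv([0.590,-0.1885,0.14],-78)
```

```text
12.45 [ 0.5856 -0.1865  0.3293] [-179.92    0.37  -78.  ] [ 0.2  0.9 -0.4] 0.0545
11140 tool frame [[-0.0292, -0.0257, -0.013], [-0.0014, 0.0006, -0.0113], [0.0251, 0.0268, -0.0086]]
12.5 [ 0.5858 -0.185   0.3293] [-179.91    0.42  -77.87] [ 0.9  0.1 -1.3] 0.0546
shift cm [ 0.57 -0.3   3.42] turn rad 0.002
```

drive_tool(
  commands=[
    [0.5, -0.35, 1, 0, 40],
    [0.5, -0.35, 2, 0, 40],
    [0.5, -0.35, 3.4, 0, 40],
    [0.5, -0.35, 3.4, 0, 40],
    [0.5, -0.35, 3.4, 0, 40],
    [0.5, -0.35, 3.4, 0, 40],
    [0.5, -0.35, 3.4, 0, 40],
  ],
)

```text
time_s: 13.2
ee_pos: [0.5905, -0.1891, 0.2957]
orientation: [-179.9, 0.4, -77.9]
ft_force: [-0.6, 0.0, -1.2]
grip_width: 0.0546
```

Run:
```python
from h import *
o=st();M=R.from_euler('xyz',o['orientation'],degrees=True).as_matrix(); print((np.array(o['ee_pos'])+.167*M[:,2]).round(4)); mv([0.590,-0.1885,0.077],-78)
```

```text
13.2 [ 0.5905 -0.1891  0.2957] [-179.86    0.39  -77.88] [-0.6  0.  -1.2] 0.0546
[ 0.5906 -0.1879  0.1287]
shift cm [0.08 0.09 6.37] turn rad 0.002
```

drive_tool(
  commands=[
    [0.03, 0.03, 3, 0, 40],
    [0.03, 0.03, 4.5, 0, 40],
    [0.03, 0.03, 5.2, 0, 40],
    [0.03, 0.03, 5.8, 0, 40],
    [0.03, 0.03, 6.1, 0, 40],
    [0.03, 0.03, 6.3, 0, 40],
    [0.03, 0.03, 6.4, 0, 40],
    [0.03, 0.03, 6.4, 0, 40],
  ],
)

```text
time_s: 14.0
ee_pos: [0.5907, -0.1895, 0.2322]
orientation: [-179.8, 0.3, -77.9]
ft_force: [-0.5, -2.3, -0.9]
grip_width: 0.0549
```

drive_tool(
  commands=[
    [0, 0, 0.1, -0.15, 40],
    [0, 0, 0.1, -0.3, 40],
    [0, 0, 0.1, -0.45, 40],
    [0, 0, 0.1, -0.6, 40],
    [0, 0, 0.1, -0.75, 40],
    [0, 0, 0.1, -0.9, 40],
    [0, 0, 0.1, -1.05, 40],
    [0, 0, 0.1, -1.05, 40],
  ],
  squeeze=20,
)

```text
time_s: 14.8
ee_pos: [0.591, -0.1885, 0.232]
orientation: [-179.4, -0.0, -17.8]
ft_force: [0.3, 2.7, 3.5]
grip_width: 0.0548
```

Run:
```python
from h import *
o=st(); print(np.round(o['torque'],2),np.round(o['joint_positions'],1)); im,d,P=grab('wrist')
g=np.array(o['ee_pos'])-[0,0,.155]
m=(np.hypot(P[...,0]-g[0],P[...,1]-g[1])<.02)
print(np.nanmedian(P[m],axis=0))
```

```text
14.8 [ 0.591  -0.1885  0.232 ] [-1.7944e+02 -3.0000e-02 -1.7850e+01] [0.3 2.7 3.5] 0.0548
[ 0.78 -0.09 -0.46] [  2.6  40.8  16.  112.5 -22.5  29.7  16.8]
[ 0.59246402 -0.17940539  0.08998109]
```

drive_tool(
  commands=[
    [0, 0, 0, -0.15, 40],
    [0, 0, 0, -0.3, 40],
    [0, 0, 0, -0.45, 40],
    [0, 0, 0, -0.6, 40],
    [0, 0, 0, -0.75, 40],
    [0, 0, 0, -0.9, 40],
    [0, 0, 0, -1.05, 40],
    [0, 0, 0, -1.1, 40],
  ],
)

```text
time_s: 15.65
ee_pos: [0.5854, -0.1857, 0.2308]
orientation: [-178.7, -0.0, 45.0]
ft_force: [-12.7, 8.0, 12.7]
grip_width: 0.0528
```

Run:
```python
from h import *
o=st(); print(np.round(o['torque'],2),np.round(o['joint_positions'],1))
```

```text
15.65 [ 0.5854 -0.1857  0.2308] [-1.7872e+02 -1.0000e-02  4.4980e+01] [-12.7   8.   12.7] 0.0528
[ 1.36  2.49 -0.88] [ 13.7  39.5  -0.3 112.4  -1.   29.2  59.3]
```

drive_tool(
  commands=[
    [0, 0, 0, 0, 75],
    [0, 0, 0, 0, 75],
    [0, 0, 0, 0, 75],
    [0, 0, 0, 0, 75],
    [0, 0, -4, 0, 90],
    [0, 0, -7, 0, 90],
    [0, 0, -7, 0, 90],
    [0, 0, -7, 0, 90],
  ],
)

```text
time_s: 16.45
ee_pos: [0.587, -0.1871, 0.3016]
orientation: [-178.9, -0.1, 45.0]
ft_force: [0.2, 0.6, 0.7]
grip_width: 0.0772
```

```bash
cat >> h.py <<'E'
def capz():
    o=st(); im,d,P=grab('wrist')
    m=(np.hypot(P[...,0]-.590,P[...,1]+.1885)<.05)&(P[...,2]>.065)&(P[...,2]<.1)&(im.max(-1)<70)
    p=P[m]; c,r=cv2.minEnclosingCircle(p[:,:2].astype(np.float32).reshape(-1,1,2))
    print(len(p),'cap top z',np.percentile(p[:,2],[5,50,95]).round(4),'circ',np.round(c,4),round(r,4)); return im
E
python3 - <<'E'
from h import *
capz(); print(models.spot_point('cap_center','wrist')[:1])
E
```

```text
16.45 [ 0.587  -0.1871  0.3016] [-1.7885e+02 -7.0000e-02  4.4960e+01] [0.2 0.6 0.7] 0.0772
5719 cap top z [0.0741 0.0822 0.0833] circ [ 0.5887 -0.1888] 0.0284
[{'xyz': [0.5953, -0.1886, 0.0586], 'p': 0.9}]
```

Run:
```python
from h import *
mv([0.5895,-0.1885,0.068],45)
```

```text
shift cm [0.13 0.92 7.67] turn rad -0.0
```

drive_tool(
  commands=[
    [0.13, 0.9, 4, 0, 90],
    [0.13, 0.9, 6, 0, 90],
    [0.13, 0.9, 7.6, 0, 90],
    [0.13, 0.9, 7.6, 0, 90],
    [0.13, 0.9, 7.6, 0, 40],
    [0.13, 0.9, 7.6, 0, 40],
    [0.13, 0.9, 7.6, 0, 40],
    [0.13, 0.9, 7.6, 0, 40],
  ],
  squeeze=30,
)

```text
time_s: 17.35
ee_pos: [0.5923, -0.191, 0.2245]
orientation: [-178.7, 0.0, 45.0]
ft_force: [0.5, 0.6, -1.0]
grip_width: 0.0545
```

Run:
```python
from h import *
o=st(); print(np.round(o['torque'],2),np.round(o['joint_positions'],1)); mv([0.5895,-0.1885,0.068],45)
```

```text
17.35 [ 0.5923 -0.191   0.2245] [-178.72    0.     44.97] [ 0.5  0.6 -1. ] 0.0545
[ 0.03  0.02 -0.04] [ 14.1  40.4  -0.3 111.4  -1.   29.2  59.6]
shift cm [-0.02 -0.02  0.16] turn rad -0.001
```

drive_tool(
  commands=[
    [0, 0, 0.05, 0.15, 40],
    [0, 0, 0.1, 0.3, 40],
    [0, 0, 0.17, 0.45, 40],
    [0, 0, 0.24, 0.6, 40],
    [0, 0, 0.31, 0.75, 40],
    [0, 0, 0.38, 0.9, 40],
    [0, 0, 0.45, 1.05, 40],
    [0, 0, 0.45, 1.05, 40],
  ],
)

```text
time_s: 18.15
ee_pos: [0.5931, -0.1907, 0.2208]
orientation: [-179.4, 1.0, -15.1]
ft_force: [1.4, 0.6, 0.5]
grip_width: 0.0544
```

Run:
```python
from h import *
o=st(); print(np.round(o['torque'],2),np.round(o['joint_positions'],1))
```

```text
18.15 [ 0.5931 -0.1907  0.2208] [-179.41    0.95  -15.14] [1.4 0.6 0.5] 0.0544
[-0.03 -0.4  -0.06] [  3.4  41.9  15.2 112.  -21.8  29.9  19. ]
```

Smooth, with no torque yet; keep turning.

drive_tool(
  commands=[
    [0, 0, 0.07, 0.15, 40],
    [0, 0, 0.14, 0.3, 40],
    [0, 0, 0.21, 0.45, 40],
    [0, 0, 0.28, 0.6, 40],
    [0, 0, 0.3, 0.75, 40],
    [0, 0, 0.3, 0.9, 40],
    [0, 0, 0.3, 0.95, 40],
    [0, 0, 0.3, 0.95, 40],
  ],
)

```text
time_s: 18.95
ee_pos: [0.5937, -0.1912, 0.2189]
orientation: [179.7, 0.9, -69.5]
ft_force: [0.1, 1.1, 5.0]
grip_width: 0.0544
```

Run:
```python
from h import *
o=st(); print(np.round(o['torque'],2),np.round(o['joint_positions'],1))
```

```text
18.95 [ 0.5937 -0.1912  0.2189] [179.69   0.91 -69.5 ] [0.1 1.1 5. ] 0.0544
[-0.37 -0.24 -0.28] [ -5.8  45.   29.2 112.3 -39.4  33.9 -19.1]
```

drive_tool(
  commands=[
    [0, 0, 0, 0.15, 40],
    [0, 0, 0, 0.3, 40],
    [0, 0, 0, 0.3, 40],
    [0, 0, 0, 0.3, 80],
    [0, 0, 0, 0.3, 80],
    [0, 0, 0, 0.3, 80],
    [0, 0, -4, 0.3, 90],
    [0, 0, -8, 0.3, 90],
  ],
)

```text
time_s: 19.75
ee_pos: [0.5939, -0.192, 0.2985]
orientation: [179.2, 0.9, -86.6]
ft_force: [0.6, 0.7, 0.3]
grip_width: 0.0768
```

Run:
```python
from h import *
im=capz(); cv2.imwrite('pics/w5.png',im); print(models.spot_point('cap_center','wrist')[:1])
im,d,P=grab('top')
for r in models.spot_point('relay_1_center','top')+models.spot_point('socket_1','top')+models.spot_point('lever_1_peg','top')+models.spot_point('lever_1_hinge','top'): print(np.round(r['xyz'],4),round(r['p'],2))
for c in [(.482,.141),(.47,-.146),(.45,-.286)]: zc(P,c,.04,.034,.048)
mv([.45,-.286,.19])
```

```text
19.75 [ 0.5939 -0.192   0.2985] [179.22   0.85 -86.63] [0.6 0.7 0.3] 0.0768
5410 cap top z [0.0736 0.077  0.078 ] circ [ 0.5903 -0.1883] 0.0281
[{'xyz': [0.5903, -0.1861, 0.0528], 'p': 0.58}]
[0.6188 0.1742 0.0295] 0.98
[0.6028 0.098  0.0293] 0.85
[0.6317 0.2481 0.0315] 0.76
[0.671  0.2804 0.0709] 0.68
[0.6665 0.2806 0.0715] 0.61
[0.6659 0.2461 0.0543] 0.93
few 0
n 197 circ [ 0.4733 -0.1493] 0.0223 mean [ 0.4728 -0.1483  0.0389] bbox [ 0.4553 -0.1655] [ 0.4914 -0.131   0.0427]
n 205 circ [ 0.4535 -0.2838] 0.0229 mean [ 0.4535 -0.2831  0.0387] bbox [ 0.4349 -0.3027] [ 0.4728 -0.2648  0.0421]
shift cm [ 8.74 14.79 -4.7 ] turn rad 0.0
```

View pics/w5.png

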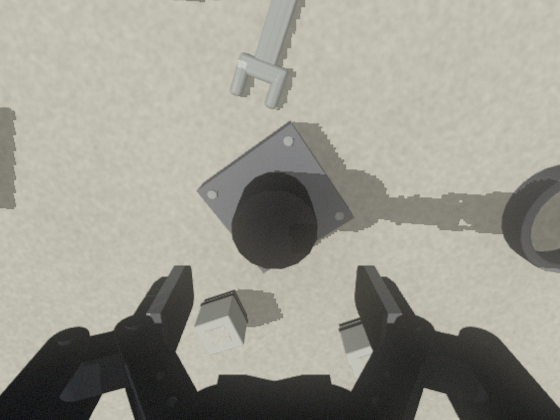

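Cap is home (top at 77 mm by depth, centred at (274,225)). Two relays are visible at (220,325) and (357,340). Now on to the far relay.

drive_tool(
  commands=[
    [2.4, 4, -4.7, -0.15, 100],
    [4.8, 8, -4.7, -0.3, 100],
    [7.2, 12, -4.7, -0.45, 100],
    [8.7, 14.8, -4.7, -0.6, 100],
    [8.7, 14.8, -4.7, -0.75, 100],
    [8.7, 14.8, -4.7, -0.9, 100],
    [8.7, 14.8, -4.7, -1.05, 100],
    [8.7, 14.8, -4.7, -1.05, 100],
  ],
)

```text
time_s: 20.9
ee_pos: [0.4514, -0.2878, 0.3441]
orientation: [-179.6, 1.2, -26.5]
ft_force: [0.2, 0.2, -0.1]
grip_width: 0.0852
```

```bash
cat >> h.py <<'E'
def rel(P,xy,im=None,zt=.04,r=.04):
    """relay top: centre and yaw (mod 90) from points on its top face"""
    m=(np.hypot(P[...,0]-xy[0],P[...,1]-xy[1])<r)&(abs(P[...,2]-zt)<.004)
    p=P[m][:,:2].astype(np.float32)
    if len(p)<20: print('few',len(p)); return
    b=cv2.minAreaRect(p.reshape(-1,1,2)*1000); print(len(p),'relay',np.round(np.array(b[0])/1000,4),'size',np.round(b[1],1),'yaw mod90',round(b[2]%90,1),'z',np.median(P[m][:,2]).round(4)); return b
E
python3 - <<'E'
from h import *
o=st();im,d,P=grab('wrist'); print(np.round(o['joint_positions'],1))
for r in models.spot_point('relay_1_center','wrist'): print(np.round(r['xyz'],4),round(r['p'],2))
b=rel(P,(.4535,-.284)); mv([b[0][0]/1000,b[0][1]/1000,.19],b[2])
im,d,P=grab('scene','s2.png')
for r in models.spot_point('relay_1_center','scene'): print(np.round(r['xyz'],4),round(r['p'],2))
E
```

```text
20.9 [ 0.4514 -0.2878  0.3441] [-179.56    1.15  -26.51] [ 0.2  0.2 -0.1] 0.0852
[  8.5  27.5  26.1 120.1 -19.9  37.8  21.7]
1455 relay [ 0.4503 -0.2809] size [34.2 34.1] yaw mod90 26.9 z 0.041
shift cm [-0.13 -0.44 -0.07] turn rad -0.935
[0.4853 0.1438 0.0231] 0.66
[0.4182 0.2031 0.0194] 0.62
```

View pics/s2.png

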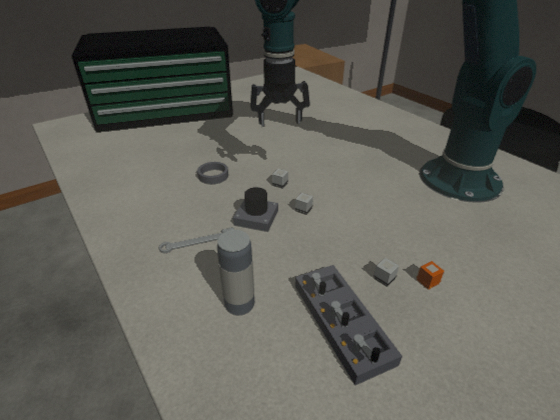

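drive_tool(
  commands=[
    [-0.13, -0.4, 2, -0.15, 100],
    [-0.13, -0.4, 4, -0.3, 100],
    [-0.13, -0.4, 6, -0.45, 100],
    [-0.13, -0.4, 8, -0.6, 100],
    [-0.13, -0.4, 10, -0.75, 100],
    [-0.13, -0.4, 10, -0.9, 100],
    [-0.13, -0.4, 10, -0.935, 100],
    [-0.13, -0.4, 10, -0.935, 100],
  ],
)

```text
time_s: 21.9
ee_pos: [0.4513, -0.2822, 0.2445]
orientation: [-178.9, 0.4, 26.8]
ft_force: [-0.1, -0.3, -0.8]
grip_width: 0.0857
```

Run:
```python
from h import *
o=st();im,d,P=grab('wrist')
b=rel(P,(.450,-.281)); mv([.450,-.281,.038],26.9)
```

```text
21.9 [ 0.4513 -0.2822  0.2445] [-178.89    0.35   26.81] [-0.1 -0.3 -0.8] 0.0857
3041 relay [ 0.4498 -0.281 ] size [34.1 34.3] yaw mod90 27.0 z 0.0409
shift cm [0.06 0.22 5.17] turn rad -0.002
```

drive_tool(
  commands=[
    [0.06, 0.2, 2.5, 0, 100],
    [0.06, 0.2, 5.15, 0, 100],
    [0.06, 0.2, 5.15, 0, 100],
    [0.06, 0.2, 5.15, 0, 25],
    [0.06, 0.2, 5.15, 0, 25],
    [0.06, 0.2, 5.15, 0, 25],
    [0.06, 0.2, 5.15, 0, 25],
    [0.06, 0.2, 5.15, 0, 25],
  ],
  squeeze=35,
)

```text
time_s: 22.75
ee_pos: [0.4524, -0.2832, 0.1944]
orientation: [-179.0, 0.3, 26.8]
ft_force: [-0.4, 0.5, 7.3]
grip_width: 0.0331
```

drive_tool(
  commands=[
    [0, 0, 0, 0, 25],
    [0, 0, 0, 0, 25],
    [0, 0, -5, 0, 25],
    [0, 0, -10, 0, 25],
    [0, 0, -13, 0, 25],
    [0, 0, -13, 0, 25],
  ],
)

```text
time_s: 23.35
ee_pos: [0.4553, -0.286, 0.3284]
orientation: [-179.4, -0.0, 26.8]
ft_force: [0.3, 0.1, -0.2]
grip_width: 0.0333
```

Run:
```python
from h import *
o=st(); mv([.588,.098,.18],79.2); print([np.round(t,3).tolist() for t in (-np.sin(np.radians(10.8)),)])
```

```text
23.35 [ 0.4553 -0.286   0.3284] [-1.7942e+02 -2.0000e-02  2.6770e+01] [ 0.3  0.1 -0.2] 0.0333
shift cm [ 29.14 -28.15  -0.37] turn rad -0.915
[-0.187]
```

Run:
```python
from h import *
mv([.648,.089,.18],79.2)
```

```text
shift cm [ 34.09 -24.65  -0.4 ] turn rad -0.915
```

drive_tool(
  commands=[
    [4.3, -3.1, -0.4, -0.12, 25],
    [8.6, -6.2, -0.4, -0.24, 25],
    [12.9, -9.3, -0.4, -0.36, 25],
    [17.2, -12.4, -0.4, -0.48, 25],
    [21.5, -15.5, -0.4, -0.6, 25],
    [25.8, -18.6, -0.4, -0.74, 25],
    [30, -21.7, -0.4, -0.87, 25],
    [34.1, -24.6, -0.4, -0.915, 25],
  ],
)

```text
time_s: 24.15
ee_pos: [0.6392, 0.0705, 0.3332]
orientation: [-179.5, -0.4, 79.4]
ft_force: [1.0, -0.3, -0.3]
grip_width: 0.0334
```

drive_tool(
  commands=[
    [0, 0, 0, 0, 25],
    [0, 0, 0, 0, 25],
  ],
)

```text
time_s: 24.35
ee_pos: [0.6388, 0.0728, 0.3314]
orientation: [-179.3, -0.4, 79.6]
ft_force: [0.0, -1.0, -0.5]
grip_width: 0.0332
```

Run:
```python
from h import *
o=st(); mv([.648,.089,.18],79.2)
```

```text
24.35 [0.6388 0.0728 0.3314] [-179.32   -0.45   79.6 ] [ 0.  -1.  -0.5] 0.0332
shift cm [ 1.64  0.8  -0.36] turn rad 0.007
```

drive_tool(
  commands=[
    [1.6, 0.8, 0, 0, 25],
    [1.6, 0.8, 0, 0, 25],
    [1.6, 0.8, 0, 0, 25],
    [1.6, 0.8, 0, 0, 25],
    [1.6, 0.8, 0, 0, 25],
  ],
)

```text
time_s: 24.85
ee_pos: [0.6493, 0.0859, 0.3314]
orientation: [-179.3, -0.4, 79.5]
ft_force: [-0.1, 0.6, -1.4]
grip_width: 0.0334
```

Run:
```python
from h import *
o=st(); im,d,P=grab('wrist','w6.png')
for l in ('socket_1','lever_1_peg','lever_1_hinge'):
  for r in models.spot_point(l,'wrist'): print(l,np.round(r['xyz'],4),round(r['p'],2),np.round(pix('wrist',r['xyz'])))
g=np.array(o['ee_pos'])-[0,0,.155]; rel(P,g,zt=g[2]+.002,r=.03)
m=(abs(P[...,2]-.03)<.004)&(P[...,0]>.5)&(P[...,0]<.7)&(P[...,1]>0); p=P[m][:,:2].astype(np.float32)
cv2.imwrite('pics/m.png',m*255); b=cv2.minAreaRect(p.reshape(-1,1,2)*1000);print(b)
# pocket floor points: z about .012
m=(abs(P[...,2]-.012)<.004)&(P[...,0]>.56)&(P[...,0]<.68)&(P[...,1]>.04)
n,l,s,c=cv2.connectedComponentsWithStats(m.astype(np.uint8))
for i in range(1,n):
  if s[i][4]>150: q=P[l==i]; print(s[i],q.mean(0).round(4),q.min(0).round(4),q.max(0).round(4))
```

```text
24.85 [0.6493 0.0859 0.3314] [-179.31   -0.41   79.51] [-0.1  0.6 -1.4] 0.0334
socket_1 [0.6001 0.1037 0.0328] 0.86 [281. 141.]
socket_1 [0.6191 0.1735 0.0293] 0.85 [366. 148.]
lever_1_peg [0.6702 0.2774 0.0758] 0.94 [530. 200.]
lever_1_hinge [0.6645 0.2438 0.0594] 0.62 [471. 194.]
lever_1_hinge [0.6608 0.2046 0.0739] 0.42 [429. 204.]
5657 relay [0.6468 0.0864] size [56.6 34.9] yaw mod90 79.6 z 0.1779
((628.7680053710938, 173.2904510498047), (230.73338317871094, 88.3096694946289), 78.0837173461914)
[ 258  117   45   44 1876] [0.5997 0.1026 0.0129] [0.5784 0.0806 0.0103] [0.6218 0.1248 0.0158]
[ 345  119   45   44 1712] [0.6157 0.1783 0.0129] [0.5945 0.1576 0.0109] [0.6374 0.1984 0.016 ]
[ 432  121   44   44 1517] [0.6317 0.2541 0.013 ] [0.6105 0.2346 0.0108] [0.6529 0.2723 0.016 ][ WARN:0@2.729] global loadsave.cpp:1063 imwrite_ Unsupported depth image for selected encoder is fallbacked to CV_8U.
```

View pics/w6.png

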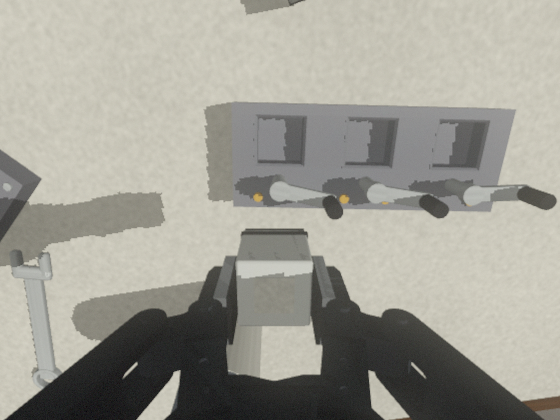

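Run:
```python
from h import *
mv([.6493,.0864,.1764]); mv([.600,.1025,.10],78.1)
```

```text
shift cm [-0.15  0.17  0.01] turn rad 0.0
shift cm [ 0.48 -4.88  7.72] turn rad 0.026
```

drive_tool(
  commands=[
    [0.55, -4.8, 0, 0.026, 25],
    [0.55, -4.8, 0, 0.026, 25],
    [0.55, -4.8, 4, 0.026, 25],
    [0.55, -4.8, 7.2, 0.026, 25],
    [0.55, -4.8, 7.2, 0.026, 25],
    [0.55, -4.8, 7.2, 0.026, 25],
    [0.55, -4.8, 7.2, 0.026, 25],
  ],
)

```text
time_s: 25.75
ee_pos: [0.6034, 0.1016, 0.2617]
orientation: [-179.5, -0.5, 78.1]
ft_force: [0.4, 0.1, 0.2]
grip_width: 0.0336
```

Run:
```python
from h import *
o=st(); im,d,P=grab('wrist')
cv2.imwrite('pics/w7.png',cv2.resize(im[100:400,120:440],None,fx=2,fy=2))
mv([.600,.1025,.05],78.1)
```

```text
25.75 [0.6034 0.1016 0.2617] [-179.47   -0.5    78.08] [0.4 0.1 0.2] 0.0336
shift cm [-0.17 -0.17  5.69] turn rad -0.0
```

View pics/w7.png

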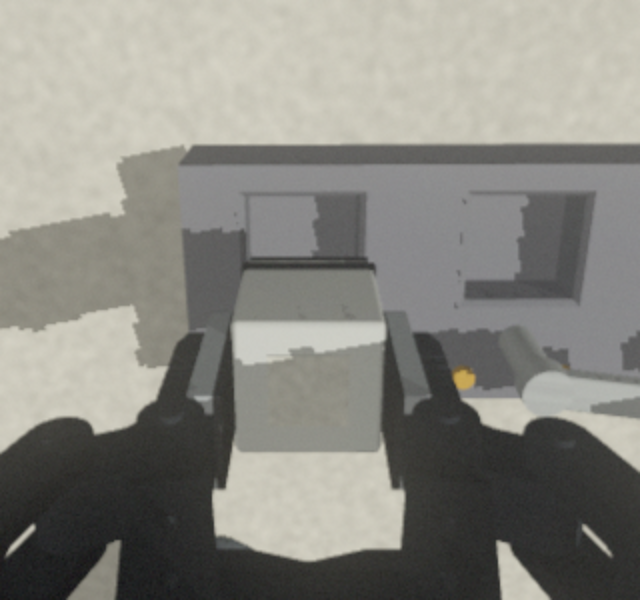

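drive_tool(
  commands=[
    [-0.18, -0.1, 0, 0, 25],
    [-0.18, -0.1, 1.5, 0, 25],
    [-0.18, -0.1, 3, 0, 25],
    [-0.18, -0.1, 3.6, 0, 25],
    [-0.18, -0.1, 4.0, 0, 25],
    [-0.18, -0.1, 4.4, 0, 25],
    [-0.18, -0.1, 4.4, 0, 25],
  ],
)

```text
time_s: 26.5
ee_pos: [0.6017, 0.1005, 0.2172]
orientation: [-179.4, -0.5, 78.1]
ft_force: [0.1, -0.3, -0.2]
grip_width: 0.0334
```

drive_tool(
  commands=[
    [0, 0, 0.5, 0, 25],
    [0, 0, 0.9, 0, 25],
    [0, 0, 1.1, 0, 25],
    [0, 0, 1.1, 0, 60],
    [0, 0, 1.1, 0, 60],
    [0, 0, 1.1, 0, 60],
    [0, 0, -4, 0, 60],
    [0, 0, -7, 0, 60],
  ],
)

```text
time_s: 27.3
ee_pos: [0.6025, 0.0999, 0.2881]
orientation: [-179.4, -0.5, 78.1]
ft_force: [1.0, 0.1, -0.1]
grip_width: 0.0514
```

Run:
```python
from h import *
o=st(); im,d,P=grab('wrist')
rel(P,(.600,.1025),zt=.052,r=.032)
for r in models.spot_point('lever_1_peg','wrist')+models.spot_point('lever_1_hinge','wrist'): print(np.round(r['xyz'],4),round(r['p'],2))
zc(P,(.634,.13),.05,.078,.092)
mv([.473,-.149,.19])
```

```text
27.3 [0.6025 0.0999 0.2881] [-179.42   -0.48   78.08] [ 1.   0.1 -0.1] 0.0514
2373 relay [0.6067 0.1014] size [34.  48.2] yaw mod90 78.0 z 0.0528
[0.6664 0.2443 0.0596] 0.89
[0.6622 0.2031 0.0698] 0.34
n 14 circ [0.6478 0.1269] 0.0021 mean [0.6478 0.1266 0.083 ] bbox [0.6459 0.1263] [0.6497 0.127  0.0861]
shift cm [-27.15  -7.55  -5.79] turn rad 0.0
```

drive_tool(
  commands=[
    [-4, -1.1, -4, 0.1, 100],
    [-8, -2.2, -5.8, 0.2, 100],
    [-12, -3.3, -5.8, 0.3, 100],
    [-16, -4.4, -5.8, 0.4, 100],
    [-20, -5.5, -5.8, 0.5, 100],
    [-24, -6.6, -5.8, 0.6, 100],
    [-27.2, -7.6, -5.8, 0.6, 100],
    [-27.2, -7.6, -5.8, 0.6, 100],
  ],
)

```text
time_s: 28.25
ee_pos: [0.4691, -0.1555, 0.3439]
orientation: [-179.3, -0.1, 43.2]
ft_force: [-0.2, 1.0, -1.2]
grip_width: 0.0854
```

Run:
```python
from h import *
o=st();im,d,P=grab('wrist')
for r in models.spot_point('relay_1_center','wrist'): print(np.round(r['xyz'],4),round(r['p'],2))
b=rel(P,(.473,-.149)); mv([b[0][0]/1000,b[0][1]/1000,.09],b[2])
```

```text
28.25 [ 0.4691 -0.1555  0.3439] [-1.7929e+02 -6.0000e-02  4.3180e+01] [-0.2  1.  -1.2] 0.0854
413 relay [ 0.4426 -0.1658] size [10.7 33.8] yaw mod90 24.1 z 0.0408
shift cm [-3.23 -0.71  9.92] turn rad 0.339
```

Run:
```python
from h import *
o=st();im,d,P=grab('wrist','w8.png')
b=rel(P,(.435,-.170),r=.06); mv([b[0][0]/1000,b[0][1]/1000,.09],b[2])
```

```text
28.35 [ 0.472  -0.1516  0.3442] [-179.33   -0.28   43.56] [ 0.4 -0.4 -0. ] 0.0854
1478 relay [ 0.4319 -0.1703] size [34. 34.] yaw mod90 23.5 z 0.0409
shift cm [-4.46 -1.11  9.93] turn rad 0.353
```

View pics/w8.png

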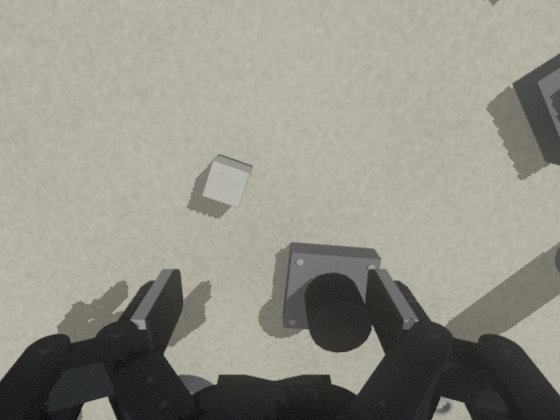

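It was knocked aside, now at image (228,183) → world (0.432,-0.170), standing. Following it.

drive_tool(
  commands=[
    [-2, -0.5, 0, 0.15, 100],
    [-4.45, -1.1, 0, 0.3, 100],
    [-4.45, -1.1, 4, 0.35, 100],
    [-4.45, -1.1, 8, 0.35, 100],
    [-4.45, -1.1, 9.9, 0.35, 100],
    [-4.45, -1.1, 9.9, 0.35, 100],
    [-4.45, -1.1, 9.9, 0.35, 100],
  ],
)

```text
time_s: 29.1
ee_pos: [0.4334, -0.1712, 0.2451]
orientation: [-179.2, -0.1, 23.8]
ft_force: [1.0, 0.3, -0.3]
grip_width: 0.0856
```

Run:
```python
from h import *
o=st();im,d,P=grab('wrist')
b=rel(P,(.432,-.170)); mv([b[0][0]/1000,b[0][1]/1000,.038],b[2])
```

```text
29.1 [ 0.4334 -0.1712  0.2451] [-1.7923e+02 -8.0000e-02  2.3780e+01] [ 1.   0.3 -0.3] 0.0856
3007 relay [ 0.4321 -0.1701] size [34.  34.4] yaw mod90 23.4 z 0.0409
shift cm [-0.12  0.06  5.27] turn rad 0.005
```

drive_tool(
  commands=[
    [-0.1, 0.05, 2.5, 0, 100],
    [-0.1, 0.05, 5.2, 0, 100],
    [-0.1, 0.05, 5.2, 0, 100],
    [-0.1, 0.05, 5.2, 0, 25],
    [-0.1, 0.05, 5.2, 0, 25],
    [-0.1, 0.05, 5.2, 0, 25],
    [-0.1, 0.05, 5.2, 0, 25],
    [-0.1, 0.05, 5.2, 0, 25],
  ],
)

```text
time_s: 29.95
ee_pos: [0.4331, -0.1719, 0.1949]
orientation: [-179.4, -0.2, 23.7]
ft_force: [-0.1, 0.6, 6.0]
grip_width: 0.0331
```

drive_tool(
  commands=[
    [0, 0, 0, 0, 25],
    [0, 0, 0, 0, 25],
    [0, 0, -5, 0, 25],
    [0, 0, -10, 0, 25],
    [0, 0, -13, 0, 25],
    [0, 0, -13, 0, 25],
    [0, 0, -13, 0, 25],
  ],
)

```text
time_s: 30.65
ee_pos: [0.433, -0.1732, 0.3253]
orientation: [-179.4, -0.3, 23.8]
ft_force: [0.0, -0.2, -2.4]
grip_width: 0.0333
```

Run:
```python
from h import *
o=st(); mv([.6155,.1762,.18],78.1)
```

```text
30.65 [ 0.433  -0.1732  0.3253] [-179.42   -0.3    23.76] [ 0.  -0.2 -2.4] 0.0333
shift cm [ 30.71 -24.47  -0.56] turn rad -0.948
```

Run:
```python
from h import *
mv([.6645,.166,.175],78.1)
```

```text
shift cm [ 34.78 -21.56  -0.06] turn rad -0.948
```

drive_tool(
  commands=[
    [4.3, -2.7, 0, -0.12, 25],
    [8.7, -5.4, 0, -0.24, 25],
    [13, -8.1, 0, -0.36, 25],
    [17.4, -10.8, 0, -0.48, 25],
    [21.7, -13.5, 0, -0.6, 25],
    [26, -16.2, 0, -0.74, 25],
    [30.4, -18.9, 0, -0.87, 25],
    [34.8, -21.6, 0, -0.948, 25],
  ],
)

```text
time_s: 31.45
ee_pos: [0.659, 0.1582, 0.3264]
orientation: [-179.6, -0.6, 78.3]
ft_force: [0.5, -0.4, -0.9]
grip_width: 0.0332
```

Run:
```python
from h import *
st(); mv([.6645,.166,.175],78.1)
```

```text
31.45 [0.659  0.1582 0.3264] [-179.65   -0.56   78.32] [ 0.5 -0.4 -0.9] 0.0332
shift cm [ 0.72  0.47 -0.36] turn rad 0.004
```

drive_tool(
  commands=[
    [0.7, 0.5, 0, 0, 25],
    [0.7, 0.5, 0, 0, 25],
    [0.7, 0.5, 0, 0, 25],
    [0.7, 0.5, 0, 0, 25],
  ],
)

```text
time_s: 31.85
ee_pos: [0.6644, 0.1614, 0.3252]
orientation: [-179.5, -0.4, 78.1]
ft_force: [-0.4, -0.1, -1.1]
grip_width: 0.0335
```

```bash
cat >> h.py <<'E'
def floor(P,xy):
    m=(abs(P[...,2]-.012)<.004)&(np.hypot(P[...,0]-xy[0],P[...,1]-xy[1])<.045)
    n,l,s,c=cv2.connectedComponentsWithStats(m.astype(np.uint8)); i=1+np.argmax(s[1:,4]); q=P[l==i]
    b=cv2.minAreaRect(q[:,:2].astype(np.float32).reshape(-1,1,2)*1000); print('floor',s[i],q.mean(0).round(4),b)
def held(P):
    """camera's view of the held relay's top: its centre along tool y, from the grasp point"""
    o=bot.get_obs(); M=R.from_euler('xyz',o['orientation'],degrees=True).as_matrix(); g=np.array(o['ee_pos'])+.155*M[:,2]
    q=(P-g)@M; m=(abs(q[...,2]+.002)<.005)&(abs(q[...,0])<.012)&(abs(q[...,1])<.03); y=q[m][:,1]
    print('grasp',g.round(4),'held y',np.percentile(y,[1,99]).round(4),y.mean().round(4)); return g
E
python3 - <<'E'
from h import *
st(); im,d,P=grab('wrist'); floor(P,(.6157,.177)); held(P); rel(P,(.600,.1025),zt=.052,r=.02)
mv([.6157,.177,.105],78.1)
E
```

```text
31.85 [0.6644 0.1614 0.3252] [-179.5    -0.39   78.15] [-0.4 -0.1 -1.1] 0.0335
floor [ 254  117   45   45 1963] [0.615  0.176  0.0129] ((615.4412841796875, 175.86032104492188), (38.11248779296875, 37.17478561401367), 78.10646057128906)
grasp [0.6636 0.1629 0.1707] held y [-0.0175  0.0156] -0.0022
1976 relay [0.6002 0.1032] size [34.  34.1] yaw mod90 78.2 z 0.053
shift cm [ 0.35 -4.92  6.61] turn rad 0.001
```

Run:
```python
from h import *
mv([.6152,.1759,.105],78.1)
```

```text
shift cm [ 0.23 -4.95  6.61] turn rad 0.001
```

drive_tool(
  commands=[
    [0.23, -4.85, 0, 0, 25],
    [0.23, -4.85, 0, 0, 25],
    [0.23, -4.85, 4, 0, 25],
    [0.23, -4.85, 6.6, 0, 25],
    [0.23, -4.85, 6.6, 0, 25],
    [0.23, -4.85, 6.6, 0, 25],
    [0.23, -4.85, 6.6, 0, 25],
  ],
)

```text
time_s: 32.6
ee_pos: [0.6179, 0.1741, 0.2617]
orientation: [-179.7, -0.5, 78.1]
ft_force: [0.6, 0.1, -0.2]
grip_width: 0.0335
```

Run:
```python
from h import *
st();mv([.6152,.1759,.05],78.1)
```

```text
32.6 [0.6179 0.1741 0.2617] [-179.69   -0.49   78.1 ] [ 0.6  0.1 -0.2] 0.0335
shift cm [-0.06 -0.19  5.68] turn rad 0.0
```

drive_tool(
  commands=[
    [-0.06, -0.1, 1.5, 0, 25],
    [-0.06, -0.1, 3, 0, 25],
    [-0.06, -0.1, 3.6, 0, 25],
    [-0.06, -0.1, 4.0, 0, 25],
    [-0.06, -0.1, 4.4, 0, 25],
    [-0.06, -0.1, 4.9, 0, 25],
    [-0.06, -0.1, 5.2, 0, 25],
    [-0.06, -0.1, 5.2, 0, 25],
  ],
)

```text
time_s: 33.4
ee_pos: [0.6164, 0.1742, 0.2094]
orientation: [-179.7, -0.5, 78.1]
ft_force: [-1.0, 0.4, -0.3]
grip_width: 0.0336
```

drive_tool(
  commands=[
    [0, 0, 0.3, 0, 25],
    [0, 0, 0.3, 0, 25],
    [0, 0, 0.3, 0, 60],
    [0, 0, 0.3, 0, 60],
    [0, 0, 0.3, 0, 60],
    [0, 0, -4, 0, 60],
    [0, 0, -9, 0, 60],
    [0, 0, -12, 0, 60],
  ],
)

```text
time_s: 34.2
ee_pos: [0.6177, 0.1732, 0.3324]
orientation: [-179.8, -0.6, 78.1]
ft_force: [0.4, 0.1, 0.3]
grip_width: 0.0515
```

Run:
```python
from h import *
st(); im,d,P=grab('wrist'); rel(P,(.6152,.1759),zt=.052,r=.02)
im,d,P=grab('scene')
for r in models.spot_point('relay_1_center','scene'): print(np.round(r['xyz'],4),round(r['p'],2))
zc(P,(.485,.142),.035,.034,.046)
mv([.484,.142,.18])
```

```text
34.2 [0.6177 0.1732 0.3324] [-179.85   -0.59   78.1 ] [0.4 0.1 0.3] 0.0515
1565 relay [0.6159 0.1765] size [33.6 33.9] yaw mod90 77.4 z 0.0529
[0.4164 0.198  0.0203] 0.72
n 231 circ [0.4819 0.1452] 0.0223 mean [0.484  0.1461 0.0401] bbox [0.4654 0.128 ] [0.5002 0.1621 0.0427]
shift cm [ -5.99 -12.43  -0.36] turn rad 0.0
```

drive_tool(
  commands=[
    [-2, -4, 0, 0, 100],
    [-4, -8, 0, 0, 100],
    [-6, -12.4, 0, 0, 100],
    [-6, -12.4, 0, 0, 100],
    [-6, -12.4, 0, 0, 100],
    [-6, -12.4, 0, 0, 100],
  ],
)

```text
time_s: 34.95
ee_pos: [0.485, 0.1405, 0.331]
orientation: [-180.0, -0.7, 78.1]
ft_force: [0.5, 0.2, 0.6]
grip_width: 0.0854
```

Run:
```python
from h import *
st();im,d,P=grab('wrist')
b=rel(P,(.483,.143)); x=int(round(pix('wrist',[b[0][0]/1e3,b[0][1]/1e3,.04])[0])),int(round(pix('wrist',[b[0][0]/1e3,b[0][1]/1e3,.04])[1])); print(x,im[x[1],x[0]])
for y in (b[2],b[2]+90): mv([b[0][0]/1000,b[0][1]/1000,.09],y)
```

```text
34.95 [0.485  0.1405 0.331 ] [-179.96   -0.66   78.1 ] [0.5 0.2 0.6] 0.0854
1582 relay [0.4786 0.1429] size [34.2 34. ] yaw mod90 9.4 z 0.0408
(270, 192) [171 183 184]
shift cm [-0.2  -0.72  8.62] turn rad 1.199
shift cm [-0.2  -0.72  8.62] turn rad -0.372
```

drive_tool(
  commands=[
    [-0.2, -0.7, 2, -0.12, 100],
    [-0.2, -0.7, 4, -0.25, 100],
    [-0.2, -0.7, 6, -0.372, 100],
    [-0.2, -0.7, 8.6, -0.372, 100],
    [-0.2, -0.7, 8.6, -0.372, 100],
    [-0.2, -0.7, 8.6, -0.372, 100],
  ],
)

```text
time_s: 35.6
ee_pos: [0.4794, 0.1414, 0.2449]
orientation: [179.8, -0.6, 99.4]
ft_force: [-0.1, 0.3, 0.5]
grip_width: 0.0856
```

Run:
```python
from h import *
o=st();print(np.round(o['joint_positions'],1)); im,d,P=grab('wrist')
b=rel(P,(.479,.143)); mv([b[0][0]/1000,b[0][1]/1000,.038],b[2])
```

```text
35.6 [0.4794 0.1414 0.2449] [179.78  -0.63  99.38] [-0.1  0.3  0.5] 0.0856
[-15.8  33.1  -7.6 127.   10.4  20.1  67.5]
3059 relay [0.4787 0.1428] size [34.6 34. ] yaw mod90 9.5 z 0.0409
shift cm [-0.09 -0.16  5.26] turn rad 1.569
```

drive_tool(
  commands=[
    [-0.1, -0.15, 2.5, 0, 100],
    [-0.1, -0.15, 5.2, 0, 100],
    [-0.1, -0.15, 5.2, 0, 100],
    [-0.1, -0.15, 5.2, 0, 25],
    [-0.1, -0.15, 5.2, 0, 25],
    [-0.1, -0.15, 5.2, 0, 25],
    [-0.1, -0.15, 5.2, 0, 25],
    [-0.1, -0.15, 5.2, 0, 25],
  ],
)

```text
time_s: 36.45
ee_pos: [0.4787, 0.141, 0.1948]
orientation: [179.6, -0.7, 99.4]
ft_force: [-0.7, -0.1, 6.4]
grip_width: 0.0334
```

drive_tool(
  commands=[
    [0, 0, 0, 0, 25],
    [0, 0, 0, 0, 25],
    [0, 0, -5, 0, 25],
    [0, 0, -10, 0, 25],
    [0, 0, -13, 0, 25],
    [0, 0, -13, 0, 25],
    [0, 0, -13, 0, 25],
  ],
)

```text
time_s: 37.15
ee_pos: [0.4779, 0.1391, 0.3253]
orientation: [179.5, -0.7, 99.4]
ft_force: [-0.3, -0.5, -1.1]
grip_width: 0.033
```

Run:
```python
from h import *
o=st(); mv([.679,.239,.175],78.1)
```

```text
37.15 [0.4779 0.1391 0.3253] [179.51  -0.67  99.35] [-0.3 -0.5 -1.1] 0.033
shift cm [ 6.41 21.34 -0.21] turn rad 0.371
```

drive_tool(
  commands=[
    [1.3, 4.3, 0, 0.1, 25],
    [2.6, 8.6, 0, 0.2, 25],
    [3.9, 12.8, 0, 0.3, 25],
    [5.2, 17, 0, 0.371, 25],
    [6.4, 21.3, 0, 0.371, 25],
    [6.4, 21.3, 0, 0.371, 25],
    [6.4, 21.3, 0, 0.371, 25],
    [6.4, 21.3, 0, 0.371, 25],
  ],
)

```text
time_s: 37.95
ee_pos: [0.6761, 0.236, 0.3254]
orientation: [-180.0, -0.6, 78.1]
ft_force: [-0.6, -0.3, -1.3]
grip_width: 0.0335
```

Run:
```python
from h import *
st(); im,d,P=grab('wrist'); floor(P,(.6302,.2493)); held(P); rel(P,(.6152,.1759),zt=.052,r=.02)
mv([.6302,.2493,.105],78.1)
```

```text
37.95 [0.6761 0.236  0.3254] [-179.97   -0.6    78.09] [-0.6 -0.3 -1.3] 0.0335
floor [ 252  119   45   44 1956] [0.6307 0.2493 0.0129] ((631.01806640625, 249.20761108398438), (38.1806755065918, 36.92097473144531), 78.05565643310547)
grasp [0.6765 0.2376 0.1711] held y [-0.0181  0.0155] -0.0027
1975 relay [0.6162 0.1764] size [34.4 33.8] yaw mod90 78.1 z 0.0529
shift cm [ 0.12 -4.77  6.61] turn rad -0.0
```

drive_tool(
  commands=[
    [0.13, -4.62, 0, 0, 25],
    [0.13, -4.62, 0, 0, 25],
    [0.13, -4.62, 4, 0, 25],
    [0.13, -4.62, 6.6, 0, 25],
    [0.13, -4.62, 6.6, 0, 25],
    [0.13, -4.62, 6.6, 0, 25],
    [0.13, -4.62, 6.6, 0, 25],
  ],
)

```text
time_s: 38.7
ee_pos: [0.6318, 0.2475, 0.2618]
orientation: [179.9, -0.7, 78.1]
ft_force: [-0.1, -0.1, -0.6]
grip_width: 0.0333
```

Run:
```python
from h import *
st();mv([.6307,.2493,.05],78.1)
```

```text
38.7 [0.6318 0.2475 0.2618] [179.87  -0.72  78.07] [-0.1 -0.1 -0.6] 0.0333
shift cm [-0.11 -0.19  5.68] turn rad -0.0
```

drive_tool(
  commands=[
    [-0.1, -0.08, 1.5, 0, 25],
    [-0.1, -0.08, 3, 0, 25],
    [-0.1, -0.08, 3.6, 0, 25],
    [-0.1, -0.08, 4.0, 0, 25],
    [-0.1, -0.08, 4.4, 0, 25],
    [-0.1, -0.08, 4.9, 0, 25],
    [-0.1, -0.08, 5.2, 0, 25],
    [-0.1, -0.08, 5.2, 0, 25],
  ],
)

```text
time_s: 39.5
ee_pos: [0.6309, 0.2472, 0.2093]
orientation: [179.9, -0.7, 78.1]
ft_force: [0.4, -0.4, -0.5]
grip_width: 0.0331
```

drive_tool(
  commands=[
    [0, 0, 0.3, 0, 25],
    [0, 0, 0.3, 0, 25],
    [0, 0, 0.3, 0, 60],
    [0, 0, 0.3, 0, 60],
    [0, 0, 0.3, 0, 60],
    [0, 0, -4, 0, 60],
    [0, -2, -9, 0, 60],
    [-4, -5, -12, 0, 60],
  ],
)

```text
time_s: 40.3
ee_pos: [0.5822, 0.228, 0.3264]
orientation: [179.5, -1.2, 78.4]
ft_force: [0.1, -0.0, 0.1]
grip_width: 0.0512
```

drive_tool(
  commands=[
    [-4, 0, 0, 0, 60],
    [-4, 0, 0, 0, 60],
    [-4, 0, 0, 0, 60],
  ],
)

```text
time_s: 40.6
ee_pos: [0.5741, 0.1876, 0.326]
orientation: [179.5, -1.2, 78.2]
ft_force: [-0.1, 1.1, 1.1]
grip_width: 0.0512
```

Run:
```python
from h import *
st(); im,d,P=grab('wrist','w9.png')
for s in ((.6308,.2493),(.6159,.1762),(.6002,.1032)): rel(P,s,zt=.052,r=.02)
for l in ('lever_1_peg','lever_1_hinge'):
  for r in models.spot_point(l,'wrist'): print(l,np.round(r['xyz'],4),round(r['p'],2))
for s in ((.6308,.2493),(.6159,.1762),(.6002,.1032)):
  h=np.array(s)+.034*np.array([.978,-.207]); print('hinge',h.round(4))
  zc(P,h+.035*np.array([.3,.95]),.022,.075,.09)
```

```text
40.6 [0.5741 0.1876 0.326 ] [179.47  -1.21  78.23] [-0.1  1.1  1.1] 0.0512
1273 relay [0.6304 0.2494] size [34.2 34. ] yaw mod90 76.4 z 0.0528
1412 relay [0.6161 0.176 ] size [33.2 34.6] yaw mod90 78.5 z 0.0528
1476 relay [0.5998 0.1032] size [33.8 34.4] yaw mod90 77.3 z 0.0528
lever_1_peg [0.6695 0.278  0.0744] 0.97
hinge [0.6641 0.2423]
n 276 circ [0.669 0.282] 0.0069 mean [0.6674 0.281  0.0827] bbox [0.6634 0.276 ] [0.6741 0.2869 0.086 ]
hinge [0.6492 0.1692]
n 261 circ [0.6616 0.2064] 0.0064 mean [0.6596 0.2065 0.0827] bbox [0.6556 0.201 ] [0.6664 0.2119 0.0861]
hinge [0.6335 0.0962]
n 160 circ [0.6515 0.1329] 0.0034 mean [0.6477 0.1351 0.0829] bbox [0.6431 0.1302] [0.6537 0.1382 0.0861]
```

View pics/w9.png

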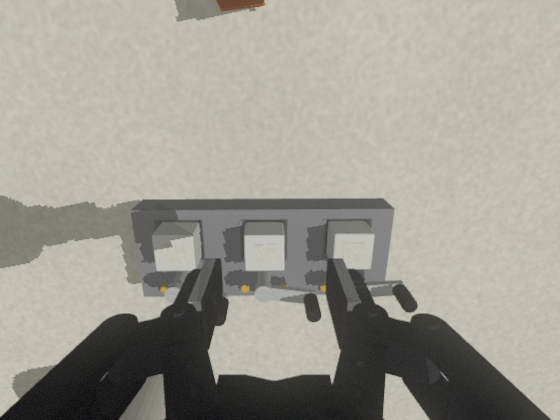

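Run:
```python
from h import *
st(); im,d,P=grab('wrist')
for h in ((.6641,.2423),(.6492,.1692),(.6335,.0962)):
  m=np.hypot(P[...,0]-h[0],P[...,1]-h[1])<.012; z=P[m][:,2]; print(len(z),np.percentile(z,[50,90,98]).round(4))
mv([.669,.282,.13]); mv([.669,.282,.084])
```

```text
40.75 [0.5743 0.1901 0.3252] [179.52  -1.26  78.44] [-0.4  0.2 -0.3] 0.0512Traceback (most recent call last):
  File "<stdin>", line 4, in <module>
    return _quantile_unchecked(
        a, q, axis, out, overwrite_input, method, keepdims, weights)
    return _ureduce(a,
                    func=_quantile_ureduce_func,
    ...<5 lines>...
                    overwrite_input=overwrite_input,
                    method=method)
    r = func(a, **kwargs)
    result = _quantile(arr,
                       quantiles=q,
    ...<2 lines>...
                       out=out,
                       weights=wgt)
    slices_having_nans = np.isnan(arr[-1, ...])
                                  ~~~^^^^^^^^^
IndexError: index -1 is out of bounds for axis 0 with size 0
```

Run:
```python
from h import *
st(); im,d,P=grab('top')
for h in ((.6641,.2423),(.6492,.1692),(.6335,.0962)):
  m=np.hypot(P[...,0]-h[0],P[...,1]-h[1])<.012; z=P[m][:,2]; print(len(z),np.nanpercentile(z,[50,90,98]).round(4) if len(z) else 0)
mv([.669,.282,.13])
```

```text
40.8 [0.5743 0.1902 0.3251] [179.54  -1.25  78.45] [ 0.1  0.1 -0.4] 0.0511
56 [0.0566 0.0628 0.0644]
95 [0.0564 0.0628 0.0642]
91 [0.0551 0.062  0.0631]
shift cm [10.48  7.28  4.3 ] turn rad 0.0
```

drive_tool(
  commands=[
    [3.5, 2.4, 0, 0, 60],
    [7, 4.8, 1, 0, 60],
    [10.5, 7.3, 3, 0, 60],
    [10.5, 7.3, 4.3, 0, 60],
    [10.5, 7.3, 4.3, 0, 60],
    [10.5, 7.3, 4.3, 0, 60],
    [10.5, 7.3, 4.3, 0, 60],
  ],
)

```text
time_s: 41.55
ee_pos: [0.667, 0.2781, 0.2854]
orientation: [179.5, -1.2, 78.4]
ft_force: [0.4, -0.4, 0.2]
grip_width: 0.0512
```

Run:
```python
from h import *
st(); im,d,P=grab('wrist'); zc(P,(.669,.282),.015,.078,.09); zc(P,(.6616,.2064),.015,.078,.09)
mv([.669,.282,.087])
```

```text
41.55 [0.667  0.2781 0.2854] [179.54  -1.19  78.4 ] [ 0.4 -0.4  0.2] 0.0512
n 375 circ [0.6695 0.282 ] 0.0064 mean [0.6681 0.2822 0.0843] bbox [0.6635 0.2768] [0.6744 0.2875 0.0865]
n 405 circ [0.6622 0.2068] 0.0059 mean [0.6608 0.2078 0.084 ] bbox [0.656  0.2019] [0.6665 0.2126 0.0865]
shift cm [-0.01 -0.07  4.39] turn rad 0.0
```

drive_tool(
  commands=[
    [0, 0, 2, 0, 60],
    [0, 0, 4, 0, 60],
    [0, 0, 4.35, 0, 60],
    [0, 0, 4.35, 0, 8],
    [0, 0, 4.35, 0, 8],
    [0, 0, 4.35, 0, 8],
    [0, 0, 4.35, 0, 8],
    [0, 0, 4.35, 0, 8],
  ],
  squeeze=20,
)

```text
time_s: 42.4
ee_pos: [0.6683, 0.2787, 0.2437]
orientation: [179.4, -1.2, 78.4]
ft_force: [-0.3, -1.5, 5.2]
grip_width: 0.0107
```

```bash
cat >> h.py <<'E'
def arc(h,a0,a1=172,n=8):
    """shifts (cm, tool x,y) carrying a peg gripped at heading a0 about hinge h to heading a1"""
    o=bot.get_obs(); M=R.from_euler('xyz',o['orientation'],degrees=True).as_matrix()
    a=np.radians(np.linspace(a0,a1,n+1))[1:]; s=np.radians(a0)
    D=np.c_[np.cos(a)-np.cos(s),np.sin(a)-np.sin(s),0*a]*4.0
    print(np.round(D@M,2)[:,:2].tolist())
E
python3 - <<'E'
from h import *
o=st(); arc(0,83)
E
```

```text
42.4 [0.6683 0.2787 0.2437] [179.41  -1.24  78.37] [-0.3 -1.5  5.2] 0.0107
[[-0.14, -0.76], [-0.42, -1.49], [-0.83, -2.14], [-1.37, -2.7], [-2.0, -3.15], [-2.71, -3.47], [-3.46, -3.64], [-4.24, -3.67]]
```

drive_tool(
  commands=[
    [-0.14, -0.76, 0, 0, 8],
    [-0.42, -1.49, 0, 0, 8],
    [-0.83, -2.14, 0, 0, 8],
    [-1.37, -2.7, 0, 0, 8],
    [-2.0, -3.15, 0, 0, 8],
    [-2.71, -3.47, 0, 0, 8],
    [-3.46, -3.64, 0, 0, 8],
    [-4.1, -3.67, 0, 0, 8],
  ],
)

```text
time_s: 43.2
ee_pos: [0.62, 0.2504, 0.2433]
orientation: [179.8, -1.4, 78.7]
ft_force: [-3.4, 3.9, 7.6]
grip_width: 0.0109
```

Run:
```python
from h import *
o=st(); mv([.6250,.2506,.087])
```

```text
43.2 [0.62   0.2504 0.2433] [179.81  -1.43  78.66] [-3.4  3.9  7.6] 0.0109
shift cm [-0.27  0.43  0.13] turn rad 0.0
```

drive_tool(
  commands=[
    [-0.3, 0.2, 0, 0, 8],
    [-0.5, 0.3, 0, 0, 8],
    [-0.5, 0.3, 0, 0, 8],
    [-0.4, 0.3, 0, 0, 45],
    [-0.4, 0.3, 0, 0, 45],
    [-0.4, 0.3, 0, 0, 45],
    [-0.4, 0.3, -3, 0, 45],
    [-0.4, 0.3, -5, 0, 60],
  ],
)

```text
time_s: 44.0
ee_pos: [0.622, 0.2436, 0.2934]
orientation: [179.8, -1.3, 78.6]
ft_force: [-0.3, -0.3, -0.3]
grip_width: 0.0503
```

Run:
```python
from h import *
o=st(); im,d,P=grab('wrist'); zc(P,(.6250,.2506),.022,.078,.09); zc(P,(.662,.2068),.02,.078,.09)
mv([.662,.2068,.13])
```

```text
44.0 [0.622  0.2436 0.2934] [179.85  -1.33  78.58] [-0.3 -0.3 -0.3] 0.0503
n 338 circ [0.626  0.2506] 0.0057 mean [0.6231 0.2508 0.0843] bbox [0.6185 0.2452] [0.6293 0.256  0.0863]
n 213 circ [0.662  0.2072] 0.0064 mean [0.661  0.2088 0.0839] bbox [0.6562 0.2039] [0.6667 0.2123 0.0863]
shift cm [-3.33  4.41  1.16] turn rad 0.0
```

Peg 1 sits at its predicted shut position. Lever 2 next.

drive_tool(
  commands=[
    [-3.3, 4.4, 0, 0, 60],
    [-3.3, 4.4, 0, 0, 60],
    [-3.3, 4.4, 2, 0, 60],
    [-3.3, 4.4, 4, 0, 60],
    [-3.3, 4.4, 4, 0, 60],
    [-3.3, 4.4, 4, 0, 60],
  ],
)

```text
time_s: 44.65
ee_pos: [0.6603, 0.2031, 0.2559]
orientation: [179.6, -1.4, 78.5]
ft_force: [-0.0, 0.1, -0.5]
grip_width: 0.0516
```

Run:
```python
from h import *
o=st(); mv([.662,.2068,.087]); arc(0,72)
```

```text
44.65 [0.6603 0.2031 0.2559] [179.62  -1.45  78.5 ] [-0.   0.1 -0.5] 0.0516
shift cm [-0.03 -0.02  1.39] turn rad 0.0
[[0.0, -0.87], [-0.18, -1.72], [-0.55, -2.51], [-1.07, -3.21], [-1.74, -3.77], [-2.51, -4.17], [-3.35, -4.4], [-4.22, -4.44]]
```

drive_tool(
  commands=[
    [0, 0, 1.4, 0, 60],
    [0, 0, 1.4, 0, 60],
    [0, 0, 1.4, 0, 8],
    [0, 0, 1.4, 0, 8],
    [0, 0, 1.4, 0, 8],
    [0, 0, 1.4, 0, 8],
    [0, 0, 1.4, 0, 8],
  ],
)

```text
time_s: 45.35
ee_pos: [0.6605, 0.2029, 0.2423]
orientation: [179.6, -1.4, 78.5]
ft_force: [-0.3, -2.3, 3.9]
grip_width: 0.0111
```

drive_tool(
  commands=[
    [0, -0.87, 0, 0, 8],
    [-0.18, -1.72, 0, 0, 8],
    [-0.55, -2.51, 0, 0, 8],
    [-1.07, -3.21, 0, 0, 8],
    [-1.74, -3.77, 0, 0, 8],
    [-2.51, -4.1, 0, 0, 8],
    [-3.35, -4.2, 0, 0, 8],
    [-4.2, -4.1, 0, 0, 8],
  ],
)

```text
time_s: 46.15
ee_pos: [0.6064, 0.1754, 0.2418]
orientation: [-179.7, -1.5, 78.8]
ft_force: [-9.3, 5.7, 14.6]
grip_width: 0.0111
```

drive_tool(
  commands=[
    [-0.3, 0.1, 0, 0, 8],
    [-0.3, 0.1, 0, 0, 8],
    [-0.2, 0.1, 0, 0, 45],
    [-0.2, 0.1, 0, 0, 45],
    [-0.2, 0.1, 0, 0, 45],
    [-0.2, 0.1, -3, 0, 45],
    [-0.2, 0.1, -5, 0, 60],
  ],
)

```text
time_s: 46.85
ee_pos: [0.6067, 0.1715, 0.292]
orientation: [-179.6, -1.5, 78.8]
ft_force: [0.9, 0.2, 0.1]
grip_width: 0.0503
```

Run:
```python
from h import *
o=st(); im,d,P=grab('wrist'); zc(P,(.6101,.1775),.025,.078,.09); zc(P,(.650,.1335),.02,.078,.09)
mv([.650,.1335,.087])
```

```text
46.85 [0.6067 0.1715 0.292 ] [-179.62   -1.46   78.8 ] [0.9 0.2 0.1] 0.0503
n 350 circ [0.6092 0.1774] 0.0063 mean [0.6077 0.1773 0.0843] bbox [0.6032 0.1717] [0.614  0.1828 0.0865]
n 176 circ [0.6483 0.1327] 0.006 mean [0.6481 0.1351 0.084 ] bbox [0.6433 0.1306] [0.6537 0.1381 0.0864]
shift cm [-3.53  4.89  5.24] turn rad 0.0
```

drive_tool(
  commands=[
    [-3.55, 4.85, 0, 0, 60],
    [-3.55, 4.85, 0, 0, 60],
    [-3.55, 4.85, 2, 0, 60],
    [-3.55, 4.85, 3.7, 0, 60],
    [-3.55, 4.85, 3.7, 0, 60],
    [-3.55, 4.85, 3.7, 0, 60],
  ],
)

```text
time_s: 47.5
ee_pos: [0.6481, 0.129, 0.2563]
orientation: [-179.8, -1.6, 78.8]
ft_force: [-0.0, 0.4, -0.0]
grip_width: 0.0516
```

Run:
```python
from h import *
o=st(); im,d,P=grab('wrist'); zc(P,(.6493,.133),.015,.078,.09); mv([.6495,.133,.087]); arc(0,67)
```

```text
47.5 [0.6481 0.129  0.2563] [-179.78   -1.58   78.84] [-0.   0.4 -0. ] 0.0516
n 524 circ [0.6489 0.1323] 0.006 mean [0.6474 0.1324 0.0842] bbox [0.643  0.1269] [0.6537 0.1377 0.0863]
shift cm [-0.09  0.06  1.51] turn rad 0.0
[[0.08, -0.91], [-0.04, -1.82], [-0.37, -2.67], [-0.88, -3.43], [-1.55, -4.05], [-2.34, -4.5], [-3.22, -4.76], [-4.13, -4.82]]
```

drive_tool(
  commands=[
    [-0.1, 0, 1.45, 0, 60],
    [-0.1, 0, 1.45, 0, 60],
    [-0.1, 0, 1.45, 0, 8],
    [-0.1, 0, 1.45, 0, 8],
    [-0.1, 0, 1.45, 0, 8],
    [-0.1, 0, 1.45, 0, 8],
    [-0.1, 0, 1.45, 0, 8],
  ],
)

```text
time_s: 48.25
ee_pos: [0.6483, 0.1279, 0.2429]
orientation: [-179.9, -1.6, 78.8]
ft_force: [-1.8, -1.9, 1.7]
grip_width: 0.0106
```

drive_tool(
  commands=[
    [0.08, -0.91, 0, 0, 8],
    [-0.04, -1.82, 0, 0, 8],
    [-0.37, -2.67, 0, 0, 8],
    [-0.88, -3.43, 0, 0, 8],
    [-1.55, -4.05, 0, 0, 8],
    [-2.34, -4.45, 0, 0, 8],
    [-3.22, -4.55, 0, 0, 8],
    [-4.1, -4.45, 0, 0, 8],
  ],
)

```text
time_s: 49.05
ee_pos: [0.5914, 0.101, 0.2424]
orientation: [-179.2, -1.6, 79.1]
ft_force: [-6.3, 5.7, 11.5]
grip_width: 0.0109
```

drive_tool(
  commands=[
    [-0.3, 0.1, 0, 0, 8],
    [-0.3, 0.1, 0, 0, 8],
    [-0.2, 0.1, 0, 0, 45],
    [-0.2, 0.1, 0, 0, 45],
    [-0.2, 0.1, 0, 0, 45],
    [-0.2, 0.1, -3, 0, 45],
    [-0.2, 0.1, -7, 0, 60],
    [-0.2, -4, -10, 0, 60],
  ],
)

```text
time_s: 49.85
ee_pos: [0.5578, 0.1017, 0.3446]
orientation: [-179.6, -1.8, 78.8]
ft_force: [0.3, -0.2, 0.4]
grip_width: 0.0513
```

Run:
```python
from h import *
o=st(); im,d,P=grab('wrist','w10.png')
for e,h in (((.6250,.2506),(.6641,.2423)),((.6101,.1775),(.6492,.1692)),((.5944,.1045),(.6335,.0962))): zc(P,e,.025,.078,.09)
for s in ((.6308,.2493),(.6159,.1762),(.6002,.1032)): rel(P,s,zt=.052,r=.022)
im,d,P=grab('scene','s3.png'); zc(P,(.59,-.1885),.04,.065,.09)
for l in ('spray_can','tape_roll','wrench','fuse_center','cap_center'): print(l,[(np.round(r['xyz'],3).tolist(),round(r['p'],2)) for r in models.spot_point(l,'scene')])
a=cv2.imread('pics/w10.png'); cv2.imwrite('pics/fin.png',np.vstack([cv2.resize(a,(400,300)),cv2.resize(im,(400,300))]))
```

```text
49.85 [0.5578 0.1017 0.3446] [-179.6    -1.76   78.84] [ 0.3 -0.2  0.4] 0.0513
n 230 circ [0.6243 0.2504] 0.0066 mean [0.6231 0.2492 0.0838] bbox [0.6184 0.2443] [0.6293 0.2554 0.0862]
n 210 circ [0.6086 0.177 ] 0.0065 mean [0.6075 0.1764 0.0841] bbox [0.6029 0.1713] [0.6134 0.182  0.0863]
n 206 circ [0.5937 0.1036] 0.0061 mean [0.5922 0.104  0.0842] bbox [0.5875 0.0988] [0.5983 0.1093 0.0863]
839 relay [0.6304 0.2494] size [35.3 34.3] yaw mod90 78.2 z 0.0526
772 relay [0.6156 0.1762] size [34.4 33.8] yaw mod90 77.9 z 0.0526
965 relay [0.5998 0.1028] size [33.7 34.3] yaw mod90 77.6 z 0.0527
n 320 circ [ 0.5934 -0.1878] 0.0302 mean [ 0.5959 -0.1826  0.0748] bbox [ 0.5686 -0.2124] [ 0.6198 -0.1594  0.0781]
spray_can []
tape_roll [([0.587, -0.432, 0.001], 0.55)]
wrench [([0.752, -0.19, -0.001], 0.65), ([0.662, 0.244, 0.056], 0.15)]
fuse_center []
cap_center [([0.59, -0.188, 0.05], 0.77), ([0.77, 0.022, -0.001], 0.73)]
```

View pics/fin.png

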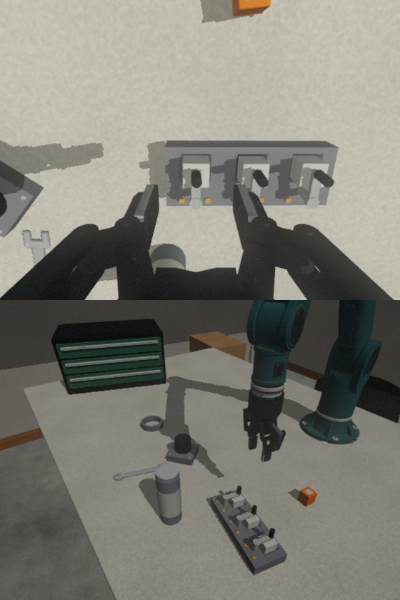

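```bash
python3 -c "
from station import bot
print(bot.sign_off())"
```

```text
the job is handed in; nothing more can be done
None
```

The power box is fitted out and the job is handed in, at about 50 s on the robot's clock. The sign-off reports no verdict.

**What I did**
- **Fuse and cap:** I stood the fuse in the bore and set the cap on the neck. I turned the cap backward until it dropped into its thread, then screwed it home.
- **Relays:** All three relays on the table are in the sockets, and all three levers are shut. One relay had been knocked about 5 cm aside during the run; I found it again and picked it up from its new place.

**Last checks**
- **Cap:** Its top measured about 77 mm, against 76 mm when fully home. It was centred on the neck to about 1 mm in the close wrist-camera view.
- **Fuse:** The camera showed it seated before the cap went on. The cap now hides it, so I could not check it again.
- **Relays:** Their tops are at 52.6–52.7 mm, against 52 mm nominal, and they are within about 1 mm of the socket centres.
- **Lever pegs:** They are within about 2 mm of their computed shut positions, all under 0.05 rad from shut.
- **Bystanders:** The tape and wrench are within 4 mm of their first readings. The network did not report the spray can in the last pictures, but it shows standing in the same place.
- **Robot:** The gripper is clear of everything.

**Disagreement:** The fixed scene camera put the cap 3 mm off in x. I put that down to its oblique view, because the wrist camera disagreed and both networks' points agree with the neck.

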